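Hand-turn a roundness tester through one recorded turn and stop it on its mark

ROBOT

A 7-joint arm with a two-finger parallel gripper is mounted at the origin on the work surface. World frame = base frame: x ahead of the robot, y to its left, z up, the work surface at z = 0. Lengths are in m, angles in rad, forces in N, time in s.
With the tool pointing down it reaches from about 0.4 to 0.925 m from the base axis. Payload 5.6 kg.
Tool frame: the origin (TCP) lies on the centre line of the jaws, within the pads' length; the fingertips stand 17 mm ahead of it and the grasp point (between the pads) lies 2 mm behind it; z points along the fingers, y is the direction in which the jaws open and shut (so a half turn about z gives the same grasp; the last joint's range is limited). The gripper opens to 85 mm and grips with 20 to 120 N. Pads are 22 mm wide; open, the fingers measure 114 mm over their backs; the gripper's body (76 mm by 85 mm) begins 54 mm behind the grasp point. The pads swing forward as they close: fully open they stand 13 mm farther back than shut.
Start: joints at [1.091, 0.468, -0.012, 1.603, 0.006, 1.071, -0.056], TCP at [0.275, -0.589, 0.222] pointing down, gripper open.
Joint ranges: [-2.53, 2.53], [-0.31, 2.02], [-1.57, 1.55], [0.28, 2.44], [-1.29, 4.43], [0.15, 1.84], [-2.92, 2.92]. Speed limits (rad/s): [2.57, 2.57, 3.14, 3.14, 3.14, 3.14, 3.14].

INTERFACE

Orientations are given as a unit quaternion [w, x, y, z].
In Python, from cell import bot gives the robot as it stands.
- The arm moves only by the tool send_rows, never from a script. Its argument "motion" is a list of rows, each a list of 4 numbers: the shift along the world's x, y, z in m, then the turn about the world's z in rad. In form: [[tx, ty, tz, yaw], ...]. A call has 1 to 5 rows; each row is the pose to reach, as a shift and turn from the pose measured when the call began; what a row does not reach only later rows make up. A row lasts 1/10 s, in which the tool goes at most 50 mm and 8.59 degrees, less where a joint would pass 70% of its speed; a pose out of reach is approached as far as the arm can. A call with a gripper value outside its range is refused whole. "jaw" is the closure, from 0 (fully open) to 1 (shut), set as the call begins (left out, the last holds). The fingers move at their own pace and stop on an object; the grip force is fixed at half the most. Time passes only in rows, so rows that repeat a pose let the fingers close. It gives the time, the measured TCP pose, the force and the opening at its end, in the units of the state.
- bot.get_state(): the state, without advancing time (a new reading comes with each control period).
- bot.read_camera(name): name is "side" or "top" or "wrist"; returns (picture, depth): 480x640x3 uint8, red, green, blue; 480x640 float32, m along the optical axis (not along the pixel's ray), 0 where there is no reading.
- bot.camera_model(name): a dict with "vertical_fov" (degrees; the focal length in pixels is half the picture's height over the tangent of half this angle, whatever the lens; pixels are square), "cx", "cy" (the principal point, pixels), "origin" and "orientation" of the camera in the world. Camera axes: x right, y down, z forward; pixel columns grow to the right and rows downward; lengths in m; the calibration is good to about 2 mm. A picture is of the moment at which its call begins: read the wrist's pose just before it. camera_model takes no time and is no camera call; for the wrist camera it gives the pose at the moment of the call.
- bot.close_job(): hands the job in, once; it reports no verdict.
The state is a dict: "clock": time; "q": joint angles; "qvel": joint speeds; "joint_torque": joint torques, N m; "tcp_pos": TCP position; "eef_rot": TCP orientation; "ft_force": force on the tool from outside, world axes, zero at the start; "torque": the same for the moment, N m; "opening": opening from 0.0 (shut) to 1.0 (fully open).
Only numpy, scipy, OpenCV 4.12 (cv2) and the standard library are available. Lean on these libraries where they do the work, as an engineer would, in place of code of your own. Each camera call takes 0.05 s, during which the arm holds its last target.

TASK

Turn the round table of the roundness tester by hand anticlockwise (seen from above), for example with closed fingertips drawn along its rim: bring it up to about 8 turns a minute and keep it between 6 and 10 turns a minute for ten seconds without a break while the trace is recorded, never above 15. Then bring it to rest with the red mark on the table at the yellow pointer and take your hand away. Be gentle with it, do not swing it backwards, do not shift the bearing ring that lies on it, and leave the gauge column and the loose parts on the granite alone.

Things in the scene. Friction and masses are not known exactly. Their poses are not given: they have to be found in the camera images.
- turntable (a joint): Angle of the tester's turning table (rad), endless, vertical axis, grows anticlockwise seen from above, counts on over full turns; 0 or a multiple of 6.283 = red mark at the yellow pointer. Table nominally 6 kg, inertia 0.030 kg m2 (true value up to a third off). Coasts: drag nominally 0.0016 N m dry + 0.0016 N m per rad/s, so at 8 turns/min (0.84 rad/s) it loses about 0.1 rad/s each second.
- table_center (a point): Point on the table's axis at the height of its top face. The table is a flat steel disc, radius 100 mm, with a plain round rim: side face 65 to 110 mm above the granite, top face at 110 mm. A fingertip pressed on the rim with a few N carries it along or brakes it by friction (coefficient about 1). Frame: x points to the pointer, -y to the gauge column, z up.
- spindle: Fixed black housing under the turning table; origin on the table's axis at the granite, axes as table_center. Radius 130 mm up to 16 mm high, tapering to 95 mm at 30 mm, ends under the table. Two centring screws stick out to 130 mm radius below the table (32 to 54 mm high), 43 degrees either side of the pointer.
- pointer (a point): Point of the rim circle (100 mm from the axis, 110 mm high) that the fixed yellow pointer shows. The pointer is a yellow tip on a grey bracket 30 mm wide standing on the housing, outside the rim, 104 to 132 mm from the axis, up to 114 mm high, on the table's side away from the robot.
- mark (a point): Outer end of the red mark at the edge of the turning table's top face, 100 mm from the axis, 110 mm high. The mark is a red radial line 9 mm wide, from 57 mm radius to the rim and down the rim's side. It turns with the table.
- bearing_ring: Steel bearing ring under test, lying loose and centred on the turning table: outer radius 36 mm, inner 27 mm, 22 mm high, 0.25 kg. Origin at the centre of its underside, 110 mm above the granite. The gauge's stylus touches its side.
- gauge_column: Fixed measuring column, white, blue cap and carriage; foot 130 mm square, shaft 80 x 90 mm, 418 mm high; origin under its centre, at y = -230 mm in the housing's frame. Cross arm 225 to 255 mm high reaches towards the axis; the probe pen (14 mm thick, lower end 160 mm high) hangs 65 mm from the axis with a thin stylus to the ring. Do not touch.
- hole_disc: Loose steel disc with a pattern of holes, radius 36 mm, 12 mm high, lying on the granite to the left of the tester; origin at the centre of its underside. Bystander.
- spare_ring: Loose steel ring, outer radius 30 mm, 18 mm high, lying on the granite to the left of the tester; origin at the centre of its underside. Bystander.
- vee_block: Loose dark steel vee block, 60 x 45 x 32 mm, on the granite to the left of the tester; origin at the centre of its underside. Bystander.
Things that resemble listed ones, but are neither listed nor needed, are in the scene too. What is shaped like the bearing_ring but pink or turquoise is not meant.

How it is judged:
On the way, in this order (a step that is already met when the one before it is completed fails the run):
1. the table turns anticlockwise at 6 to 10 turns a minute for ten seconds without a break (velocity of joint turntable between 0.628 and 1.047 rad/s), for 10 s.
2. the table is at rest with the red mark at the pointer (horizontal distance between mark and pointer below 0.012 m and velocity of joint turntable between -0.03 and 0.03 rad/s), for 0.3 s.
At the end, for the whole second after the job is handed in: The table is at rest (under 0.03 rad/s) and released, its red mark within 12 mm of the yellow pointer's point on the rim (0.12 rad), and the bearing ring still lies on it within 5 mm of the axis (all of step 2 and horizontal distance between bearing_ring and table_center below 0.005 m); the robot touches nothing.
It fails at once if the table is driven faster than 15 turns a minute, or swung backwards faster than 0.25 rad/s (velocity of joint turntable above 1.571 rad/s or velocity of joint turntable below -0.25 rad/s).
It fails at once if the bearing ring is shifted off centre by more than 5 mm or lifted off the table (horizontal distance between bearing_ring and table_center above 0.005 m or height (world z) of bearing_ring above 0.118 m).
It fails at once if the gauge column is bumped (more than 3 N) (contact force between the arm and gauge_column above 3 N).
It fails at once if a loose part on the granite is moved by more than 20 mm (distance of any of hole_disc, spare_ring, vee_block from where it was at the start of the episode above 0.02 m).
It fails at once if the tester is pressed or struck with more than 40 N (contact force between the arm and spindle above 40 N).
It also fails if it takes over 72 s, if anything falls off the work surface, if the arm or the gripper's body presses on something with over 40 N, if the wrist force passes 120 N, or if a joint passes its speed limit or range.

## Working session

There is one attempt and no reset: what is moved stays moved. The work goes in short steps, Python scripts to look and compute and a tool call to move; the robot and the scene stay as the last step left them, time stands still between calls to the robot, and variables do not carry over. Pictures are saved under pics/ and viewed, and the job is handed in when it is done.

Besides the shell and the picture viewer there is one more tool, called after "Request:" as name([rows], argument=value, ...), one row to a line, values as JSON. send_rows: Moves the arm, as the interface text tells. Its arguments: {"type":"object","properties":{"motion":{"type":"array","items":{"type":"array","items":{"type":"number"}}},"jaw":{"type":"number"}},"required":["motion"]}

```bash
ls; mkdir -p pics; cat > h.py <<'E'
import numpy as np, cv2, json
from cell import bot
def R(q):
    from scipy.spatial.transform import Rotation as r
    return r.from_quat([q[1],q[2],q[3],q[0]]).as_matrix()
def cam(n):
    m=bot.camera_model(n); p,d=bot.read_camera(n); return m,p,d
def save(n,p): cv2.imwrite('pics/'+n+'.png',p[:,:,::-1])
def f(m): return 240/np.tan(np.radians(m['vertical_fov'])/2)
def toW(m,u,v,z):
    F=f(m);c=np.array([(u-m['cx'])/F,(v-m['cy'])/F,1.0])
    return R(m['orientation'])@(c*z)+np.array(m['origin'])
def plane(m,u,v,h):
    o=np.array(m['origin']);a=toW(m,u,v,1.0)-o
    return o+a*(h-o[2])/a[2]
def proj(m,P):
    c=R(m['orientation']).T@(np.array(P)-np.array(m['origin']));F=f(m)
    return c[0]/c[2]*F+m['cx'],c[1]/c[2]*F+m['cy']
E
python3 - <<'E'
from h import *
print(bot.get_state())
for n in ['side','top']:
    m,p,d=cam(n); print(n,m); save(n+'0',p); np.savez(n+'0.npz',p=p,d=d)
E
```

```text
pics
{'clock': 0.0, 'q': array([ 1.0910425 ,  0.46838904, -0.01162146,  1.60365696,  0.00595883,
        1.07135192, -0.05629683]), 'qvel': array([-0.00076351, -0.00017315,  0.00055901,  0.00243609,  0.00054264,
       -0.00101658,  0.00038636]), 'joint_torque': array([-1.22556617e-04, -5.32389843e+01,  2.13526661e-02, -2.51311773e+01,
        1.13973932e-02,  7.57813890e-03, -4.46851089e-06]), 'tcp_pos': array([ 0.2746628 , -0.58847904,  0.22081682]), 'eef_rot': array([-8.54862754e-04,  9.76256891e-01,  2.16614172e-01, -2.30205576e-04]), 'ft_force': array([ 0.1254554 , -0.12011885,  0.4783149 ]), 'torque': array([ 0.00414201, -0.00893518, -0.02282417]), 'opening': 0.9983851068727603}
side {'vertical_fov': 51.22831769399197, 'cx': 315.2704973890349, 'cy': 241.32783535837342, 'origin': array([0.45230056, 0.92214409, 0.62140392]), 'orientation': array([ 0.04180012, -0.0825217 ,  0.86348766, -0.49581447])}
top {'vertical_fov': 46.83292844449716, 'cx': 316.4210466690959, 'cy': 248.29306549637363, 'origin': array([0.45803011, 0.10403108, 1.2703713 ]), 'orientation': array([ 0.03373415, -0.70544339,  0.70646822, -0.04598148])}
```

View pics/top0.png

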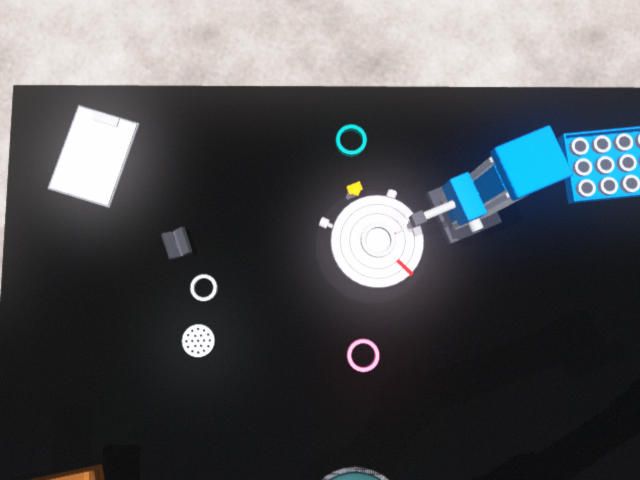

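View pics/side0.png

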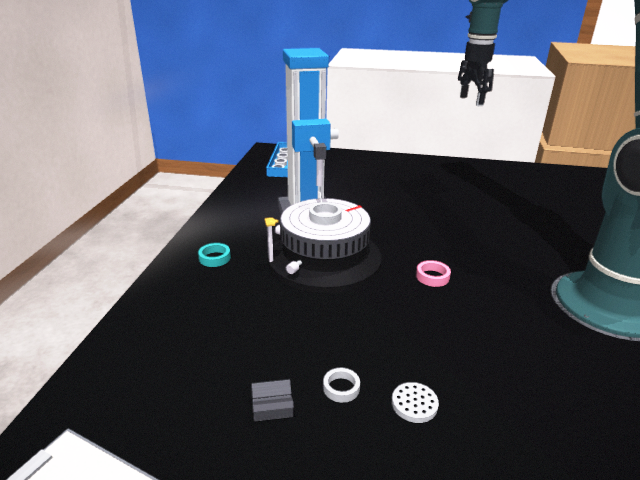

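Top view: table centred near (377,241), yellow pointer at (354,188), red mark at (397–412, 262–275). The grey ring on the table at (377,239) is the bearing ring. The pink (363,355) and turquoise (351,140) rings lie off the table, so they are decoys.

```bash
python3 - <<'E'
from h import *
z=np.load('top0.npz');p,d=z['p'],z['d'];m=bot.camera_model('top')
hgt=np.zeros((480,640))
vv,uu=np.mgrid[0:480,0:640]
F=f(m);C=np.stack([(uu-m['cx'])/F*d,(vv-m['cy'])/F*d,d],-1)
W=C@R(m['orientation']).T+np.array(m['origin'])
x=W[...,0];y=W[...,1];h=W[...,2]
roi=(uu>310)&(uu<440)&(vv>180)&(vv<300)&(d>0)
top=roi&(abs(h-.110)<.006)
n,l,s,c=cv2.connectedComponentsWithStats(top.astype(np.uint8))
i=1+np.argmax(s[1:,4]);mm=(l==i).astype(np.uint8)
cs,_=cv2.findContours(mm,cv2.RETR_EXTERNAL,cv2.CHAIN_APPROX_NONE)
pts=cs[0][:,0].astype(float);P=np.array([plane(m,a,b,.110) for a,b in pts])[:,:2]
A=np.c_[2*P,np.ones(len(P))]
for k in range(8):
    s_=np.linalg.lstsq(A,(P**2).sum(1),rcond=None)[0];r=np.sqrt(s_[2]+s_[0]**2+s_[1]**2)
    e=abs(np.hypot(P[:,0]-s_[0],P[:,1]-s_[1])-r);k=e<max(.002,np.median(e)*2);P=P[k];A=A[k]
print('center',s_[:2],r,len(P),np.median(h[mm>0]))
c0=s_[:2]
pi=p.astype(int)
red=roi&(pi[...,0]>130)&(pi[...,1]<90)&(pi[...,2]<90)
yel=roi&(pi[...,0]>170)&(pi[...,1]>130)&(pi[...,2]<80)
for nm,k in (('red',red),('yel',yel)):
    q=np.array([plane(m,a,b,.110)[:2] for a,b in zip(uu[k],vv[k])]);dd=q-c0
    print(nm,k.sum(),q.mean(0),np.degrees(np.arctan2(dd.mean(0)[1],dd.mean(0)[0])),np.hypot(*dd.T).min(),np.hypot(*dd.T).max())
ring=roi&(abs(h-.132)<.005)&(np.hypot(x-c0[0],y-c0[1])<.05)
print('ring',x[ring].mean(),y[ring].mean(),ring.sum())
col=(h>.2)&(x>.2)&(y<0.1)&(uu<570)&(d>0)
print('col',x[col].min(),x[col].max(),y[col].min(),y[col].max())
for a,b in [(198,341),(203,288),(176,243)]: print(toW(m,a,b,d[b,a]))
big=cv2.resize(p[170:310,300:480],None,fx=4,fy=4,interpolation=cv2.INTER_CUBIC);save('crop0',big)
E
```

```text
center [ 0.60526152 -0.04402418] 0.09852032817114828 239 0.11032446866246737
red 28 [ 0.54190849 -0.10930381] -134.14191389463346 0.07332848677947289 0.10156695631857023
yel 151 [0.71891912 0.00168224] 21.907101625421596 0.10594686342828857 0.1346824691046551
ring 0.6056399307728189 -0.044278960875312905 414
col 0.6058134637235413 0.7522446798544147 -0.3161674762698742 -0.08919458696320305
[0.39231255 0.34673554 0.01459354]
[0.51081717 0.34033803 0.00228943]
[0.61201897 0.40031433 0.01883193]
```

View pics/crop0.png

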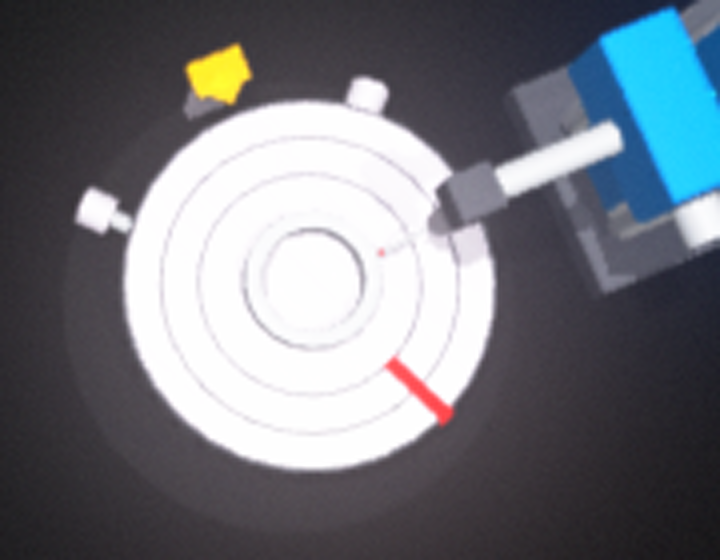

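Request:
send_rows([
  [0.012,0.04,0,-0.1],
  [0.025,0.08,0,-0.2],
  [0.04,0.12,0,-0.3],
  [0.055,0.16,0,-0.4],
  [0.07,0.2,0,-0.437],
], jaw=1)

```text
clock: 0.6
tcp_pos: [0.3449, -0.3867, 0.2206]
eef_rot: [-0.001, 1.0, -0.002, -0.0]
ft_force: [1.8, -0.3, 0.2]
opening: 0.139
```

Request:
send_rows([
  [0.012,0.04,0,0],
  [0.025,0.08,0,0],
  [0.04,0.12,0,0],
  [0.055,0.16,0,0],
  [0.07,0.2,0,0],
])

```text
clock: 1.1
tcp_pos: [0.4149, -0.1849, 0.2205]
eef_rot: [-0.001, 1.0, -0.002, -0.0]
ft_force: [1.3, -0.3, -0.2]
opening: -0.002
```

Request:
send_rows([
  [0.01,0.04,-0.02,0],
  [0.02,0.08,-0.04,0],
  [0.03,0.12,-0.06,0],
  [0.04,0.16,-0.08,0],
  [0.05,0.16,-0.115,0],
])

```text
clock: 1.6
tcp_pos: [0.4667, -0.0191, 0.1062]
eef_rot: [-0.002, 1.0, 0.002, 0.002]
ft_force: [0.4, 0.3, 0.3]
opening: -0.0
```

Request:
send_rows([
  [0,-0.0095,0,0],
  [0,-0.019,0,0],
])

```text
clock: 1.8
tcp_pos: [0.4662, -0.0383, 0.106]
eef_rot: [-0.002, 1.0, 0.003, 0.001]
ft_force: [0.5, -0.8, 0.4]
opening: -0.003
```

```bash
cat > jac.py <<'E'
from h import *
s=bot.get_state(); print(s['clock'],s['tcp_pos'],s['qvel'].round(3),s['q'].round(3),s['ft_force'].round(1))
E
python3 jac.py; python3 - <<'E'
from h import *
m,p,d=cam('wrist');save('w1',p);m,p,d=cam('side');save('s1',p[120:360,200:520].repeat(2,0).repeat(2,1))
print(bot.get_state()['tcp_pos'])
E
```

```text
1.8 [ 0.46620262 -0.03826139  0.10600692] [ 0.21  -0.036  0.049 -0.026 -0.01   0.006  0.219] [ 0.24   0.353 -0.264  2.118  0.136  0.684 -1.679] [ 0.5 -0.8  0.4]
[ 0.46702687 -0.04086507  0.10736621]
```

View pics/s1.png

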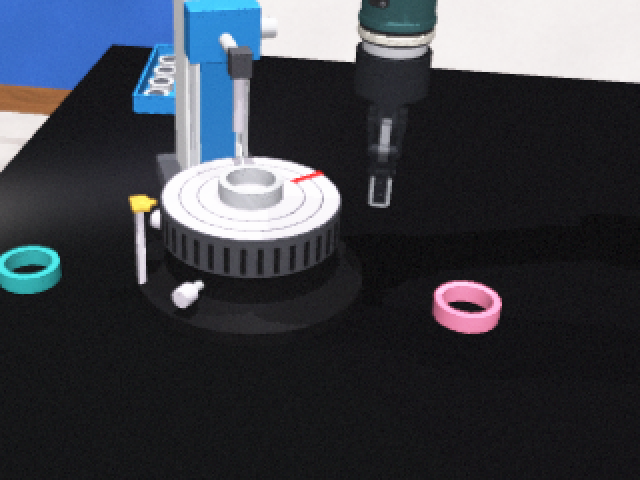

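View pics/w1.png

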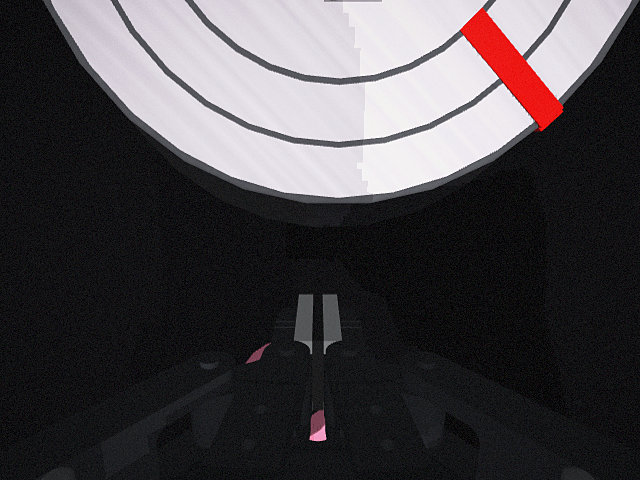

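Request:
send_rows([
  [0.01,-0.003,-0.004,0],
  [0.018,-0.003,-0.004,0],
  [0.019,-0.003,-0.004,0],
  [0.02,-0.003,-0.004,0],
  [0.02,-0.003,-0.004,0],
])

```text
clock: 2.4
tcp_pos: [0.487, -0.0436, 0.1034]
eef_rot: [-0.002, 1.0, 0.001, 0.003]
ft_force: [-0.1, -0.3, -0.7]
opening: 0.001
```

Request:
send_rows([
  [0.001,0,0,0],
  [0.002,0,0,0],
  [0.002,0,0,0],
])

```text
clock: 2.7
tcp_pos: [0.4891, -0.0436, 0.1035]
eef_rot: [-0.002, 1.0, 0.001, 0.003]
ft_force: [0.9, -0.4, 0.0]
opening: 0.003
```

Request:
send_rows([
  [0.001,0,0,0],
  [0.002,0,0,0],
  [0.002,0,0,0],
])

```text
clock: 3.0
tcp_pos: [0.4913, -0.0435, 0.1035]
eef_rot: [-0.002, 1.0, 0.001, 0.003]
ft_force: [1.0, 0.2, -0.4]
opening: 0.0
```

Request:
send_rows([
  [0.001,0,0,0],
  [0.001,0,0,0],
])

```text
clock: 3.2
tcp_pos: [0.4924, -0.0435, 0.1035]
eef_rot: [-0.002, 1.0, 0.001, 0.003]
ft_force: [-0.6, -1.3, 0.5]
opening: -0.005
```

Request:
send_rows([
  [0.001,0,0,0],
  [0.001,0,0,0],
])

```text
clock: 3.4
tcp_pos: [0.4936, -0.0435, 0.1035]
eef_rot: [-0.002, 1.0, 0.001, 0.003]
ft_force: [0.2, -0.1, -0.0]
opening: 0.001
```

Request:
send_rows([
  [0.001,0,0,0],
  [0.001,0,0,0],
])

```text
clock: 3.6
tcp_pos: [0.4948, -0.0435, 0.1035]
eef_rot: [-0.002, 1.0, 0.001, 0.003]
ft_force: [0.4, 0.0, 0.6]
opening: 0.001
```

Request:
send_rows([
  [0.001,0,0,0],
  [0.001,0,0,0],
])

```text
clock: 3.8
tcp_pos: [0.4959, -0.0435, 0.1035]
eef_rot: [-0.002, 1.0, 0.001, 0.003]
ft_force: [-0.7, 0.9, 0.4]
opening: 0.001
```

Request:
send_rows([
  [0.001,0,0,0],
  [0.001,0,0,0],
])

```text
clock: 4.0
tcp_pos: [0.4971, -0.0435, 0.1036]
eef_rot: [-0.002, 1.0, 0.001, 0.003]
ft_force: [0.9, -0.2, 0.4]
opening: 0.001
```

Request:
send_rows([
  [0.001,0,0,0],
  [0.001,0,0,0],
])

```text
clock: 4.2
tcp_pos: [0.4983, -0.0435, 0.1036]
eef_rot: [-0.002, 1.0, 0.001, 0.003]
ft_force: [0.8, 0.2, 0.5]
opening: -0.001
```

Request:
send_rows([
  [0.001,0,0,0],
  [0.001,0,0,0],
])

```text
clock: 4.4
tcp_pos: [0.4994, -0.0435, 0.1036]
eef_rot: [-0.002, 1.0, 0.001, 0.003]
ft_force: [0.1, -0.0, 0.1]
opening: -0.001
```

Request:
send_rows([
  [0.001,0,0,0],
  [0.001,0,0,0],
])

```text
clock: 4.6
tcp_pos: [0.5006, -0.0435, 0.1036]
eef_rot: [-0.002, 1.0, 0.001, 0.003]
ft_force: [-0.0, -0.6, 0.0]
opening: -0.003
```

Request:
send_rows([
  [0.001,0,0,0],
  [0.001,0,0,0],
])

```text
clock: 4.8
tcp_pos: [0.5018, -0.0435, 0.1037]
eef_rot: [-0.002, 1.0, 0.001, 0.003]
ft_force: [1.1, 0.2, 0.4]
opening: 0.001
```

```bash
python3 - <<'E'
from h import *
m,p,d=cam('wrist');save('w2',p);print(m['origin'])
E
```

```text
[ 0.56841246 -0.04346132  0.25578155]
```

View pics/w2.png

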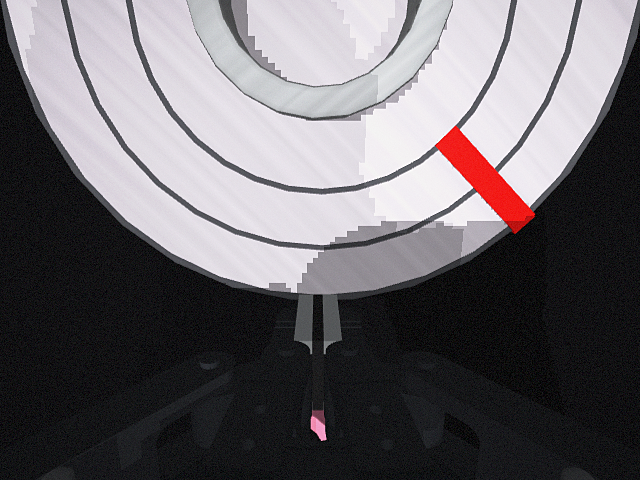

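```bash
python3 - <<'E'
from h import *
m=bot.camera_model('wrist');print(m)
print(plane(m,320,298,.11),plane(m,320,0,.11)); 
p=cv2.imread('pics/w2.png');v=np.argwhere
for i in range(280,350,3): print(i,p[i,[306,318,331]].mean(1))
# rim fit: ring outer & table via bright mask
g=cv2.cvtColor(p,cv2.COLOR_BGR2GRAY)
P=[]
for u in range(10,630,4):
    c=np.where(g[:330,u]>75)[0]
    if len(c) and not(290<u<350): 
        P.append(plane(m,u,c.max(),.11)[:2])
P=np.array(P)
for k in range(5):
    A=np.c_[2*P,np.ones(len(P))];s_=np.linalg.lstsq(A,(P**2).sum(1),rcond=None)[0];r=np.sqrt(s_[2]+s_[0]**2+s_[1]**2)
    e=abs(np.hypot(*(P-s_[:2]).T)-r);P=P[e<max(.001,2*np.median(e))]
print(s_[:2],r,len(P))
E
```

```text
{'vertical_fov': 58.64408291793523, 'cx': 317.45448901132147, 'cy': 243.3101727958695, 'origin': array([ 0.56833555, -0.04345981,  0.25575343]), 'orientation': array([ 0.09188508,  0.70154969, -0.70039351, -0.09398989])}
[ 0.50826619 -0.0440038   0.11      ] [ 0.60617527 -0.04373141  0.11      ]
280 [146.66666667 145.66666667 147.33333333]
283 [143.         152.66666667 151.        ]
286 [141.66666667 156.66666667 143.66666667]
289 [145.         147.33333333 142.66666667]
292 [151.66666667 154.33333333 151.66666667]
295 [88.66666667  0.         87.        ]
298 [89.          7.66666667 89.        ]
301 [84.         18.         86.66666667]
304 [91.33333333 27.         86.66666667]
307 [92.33333333 20.33333333 89.        ]
310 [87.33333333 29.66666667 87.33333333]
313 [88.         11.         88.66666667]
316 [91.         14.33333333 85.        ]
319 [88.66666667 15.66666667 88.33333333]
322 [89.33333333 21.         89.33333333]
325 [85.66666667 11.         86.66666667]
328 [84.33333333 12.         92.        ]
331 [85.66666667  5.33333333 85.66666667]
334 [86.33333333 16.         86.66666667]
337 [87.         27.33333333 86.        ]
340 [86.33333333 21.66666667 92.33333333]
343 [135.33333333  33.          62.33333333]
346 [16.         26.66666667 13.33333333]
349 [18.33333333 24.66666667 20.        ]
[ 0.609922   -0.04339469] 0.10011727084715383 109
```

Request:
send_rows([
  [0.001,0,0,0],
  [0.001,0,0,0],
])

```text
clock: 5.05
tcp_pos: [0.5029, -0.0435, 0.1037]
eef_rot: [-0.002, 1.0, 0.001, 0.003]
ft_force: [-0.5, -1.0, 0.8]
opening: -0.004
```

Request:
send_rows([
  [0.001,0,0,0],
  [0.001,0,0,0],
])

```text
clock: 5.25
tcp_pos: [0.504, -0.0435, 0.1037]
eef_rot: [-0.002, 1.0, 0.001, 0.004]
ft_force: [0.7, 0.1, 0.2]
opening: 0.003
```

```bash
python3 - <<'E'
from h import *
m,p,d=cam('side');u,v=proj(m,bot.get_state()['tcp_pos']);print(u,v)
u,v=int(u),int(v);save('s3',cv2.resize(p[v-60:v+60,u-80:u+80],None,fx=5,fy=5))
print([proj(m,q) for q in ([.504,-.0435,.0867],[.508,-.0435,.11],[.515,-.0435,.0867])],u-80,v-60)
E
```

```text
371.2797632217942 224.7694598923552
[(np.float64(370.7391193492234), np.float64(231.56696171224058)), (np.float64(369.60072393959234), np.float64(222.01805847626034)), (np.float64(365.732337294411), np.float64(231.0759748622013))] 291 164
```

View pics/s3.png

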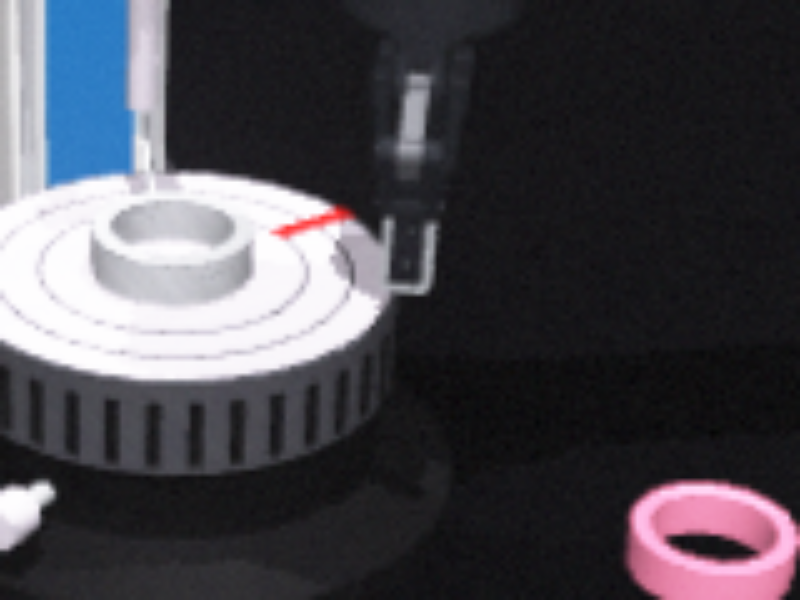

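```bash
python3 - <<'E'
from h import *
m,p,d=cam('side')
for v in range(206,232,2):
    print(v,[tuple((toW(m,u,v,d[v,u])*1000).round().astype(int)) for u in (367,369,371,373,375,377,379)])
m,p,d=cam('wrist')
for v in range(285,350,8):
    print(v,[tuple((toW(m,u,v,d[v,u])*1000).round().astype(int)) for u in (290,303,308,318,330,335)])
E
```

```text
206 [(np.int64(514), np.int64(-9), np.int64(165)), (np.int64(510), np.int64(-14), np.int64(163)), (np.int64(506), np.int64(-10), np.int64(165)), (np.int64(502), np.int64(-15), np.int64(163)), (np.int64(498), np.int64(-12), np.int64(165)), (np.int64(493), np.int64(-8), np.int64(168)), (np.int64(489), np.int64(-12), np.int64(166))]
208 [(np.int64(535), np.int64(-331), np.int64(1)), (np.int64(511), np.int64(-36), np.int64(147)), (np.int64(506), np.int64(-31), np.int64(150)), (np.int64(502), np.int64(-32), np.int64(150)), (np.int64(498), np.int64(-30), np.int64(152)), (np.int64(493), np.int64(-13), np.int64(160)), (np.int64(502), np.int64(-338), np.int64(1))]
210 [(np.int64(534), np.int64(-321), np.int64(0)), (np.int64(511), np.int64(-36), np.int64(143)), (np.int64(506), np.int64(-32), np.int64(145)), (np.int64(502), np.int64(-39), np.int64(142)), (np.int64(498), np.int64(-27), np.int64(149)), (np.int64(494), np.int64(-37), np.int64(144)), (np.int64(501), np.int64(-324), np.int64(1))]
212 [(np.int64(532), np.int64(-307), np.int64(1)), (np.int64(510), np.int64(-29), np.int64(142)), (np.in
[... 5097 characters left out ...]
, np.int64(-43), np.int64(146)), (np.int64(515), np.int64(-47), np.int64(146)), (np.int64(514), np.int64(-48), np.int64(146))]
341 [(np.int64(516), np.int64(-36), np.int64(152)), (np.int64(514), np.int64(-39), np.int64(150)), (np.int64(514), np.int64(-41), np.int64(150)), (np.int64(514), np.int64(-43), np.int64(150)), (np.int64(514), np.int64(-47), np.int64(150)), (np.int64(514), np.int64(-48), np.int64(150))]
349 [(np.int64(517), np.int64(-36), np.int64(159)), (np.int64(516), np.int64(-40), np.int64(157)), (np.int64(516), np.int64(-41), np.int64(157)), (np.int64(512), np.int64(-43), np.int64(151)), (np.int64(516), np.int64(-46), np.int64(157)), (np.int64(515), np.int64(-48), np.int64(156))]
```

Depth from both cameras shows the fingertips at z≈0.115. That is about 28 mm higher than the stated tool geometry gives, so they are over the table rather than against the rim. I'll back off, lower, and look again.

Request:
send_rows([
  [-0.012,0,0,0],
  [-0.025,0,0,0],
  [-0.025,0,-0.015,0],
  [-0.025,0,-0.026,0],
  [-0.025,0,-0.026,0],
])

```text
clock: 5.9
tcp_pos: [0.477, -0.0435, 0.0764]
eef_rot: [-0.002, 1.0, 0.001, 0.002]
ft_force: [-0.8, -0.0, 0.0]
opening: 0.004
```

```bash
python3 - <<'E'
from h import *
s=bot.get_state();print(s['tcp_pos'],s['eef_rot'])
m,p,d=cam('side');u,v=proj(m,s['tcp_pos'])
u,v=int(u),int(v);save('s4',cv2.resize(p[v-60:v+60,u-80:u+80],None,fx=5,fy=5))
for v in range(210,250,2):
    print(v,*[(toW(m,u,v,d[v,u])*1000).round().astype(int).tolist() for u in (374,377,380,383,386,389)])
E
```

```text
[ 0.47699728 -0.04350086  0.07636412] [-1.71575861e-03  9.99996729e-01  6.15026748e-04  1.79435596e-03]
210 [514, -322, 1] [506, -327, -1] [486, 13, 169] [480, 16, 172] [474, 18, 173] [468, 16, 172]
212 [513, -312, 0] [505, -310, 2] [486, 9, 163] [480, 9, 164] [473, 14, 167] [468, 14, 167]
214 [513, -301, -1] [504, -300, 1] [485, 3, 155] [479, 6, 158] [473, 0, 155] [467, 7, 159]
216 [511, -283, 3] [504, -289, 0] [485, -2, 148] [479, 1, 150] [473, 0, 150] [467, 2, 152]
218 [510, -274, 1] [503, -277, 0] [485, -10, 140] [479, -15, 138] [473, -14, 139] [467, -3, 145]
220 [510, -264, 0] [502, -264, 2] [485, -14, 133] [479, -15, 133] [473, -14, 134] [466, -13, 135]
222 [509, -252, 1] [501, -254, 1] [485, -37, 116] [479, -30, 120] [473, -29, 122] [466, -38, 118]
224 [508, -243, 0] [500, -243, 0] [485, -35, 112] [478, -29, 116] [472, -31, 116] [466, -37, 113]
226 [507, -231, 0] [499, -231, 1] [485, -36, 107] [478, -30, 110] [472, -28, 113] [466, -36, 109]
228 [506, -217, 2] [498, -221, 1] [484, -36, 102] [478, -30, 106] [471, -33, 105] [468, -230, -1]
230 [505, -208, 1] [497, -209, 2] [484, 
[... 210 characters left out ...]
88] [470, -36, 89] [466, -192, 2]
236 [502, -177, 1] [495, -177, 2] [487, -182, 0] [480, -181, 1] [473, -184, 1] [465, -183, 2]
238 [501, -168, 0] [494, -170, 0] [487, -170, 1] [452, 922, 621] [472, -173, 1] [465, -176, 0]
240 [500, -156, 2] [493, -155, 3] [486, -163, -1] [479, -161, 2] [471, -164, 1] [464, -163, 2]
242 [500, -150, 0] [493, -153, -1] [485, -150, 1] [478, -147, 3] [471, -156, -1] [464, -158, -1]
244 [498, -109, 17] [492, -142, -1] [484, -138, 2] [477, -144, 0] [470, -141, 2] [463, -145, 1]
246 [497, -98, 19] [491, -131, 0] [484, -132, 0] [477, -134, 0] [469, -132, 2] [462, -133, 2]
248 [496, -85, 21] [489, -90, 19] [483, -122, 0] [476, -123, 1] [469, -128, -1] [462, -129, -1]
```

View pics/s4.png

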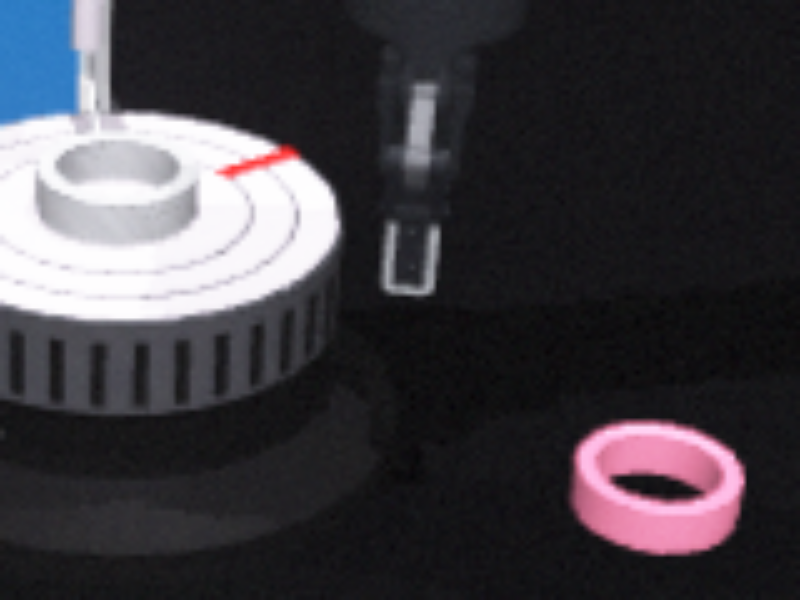

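Tips are now at z≈0.087, with the finger face at x≈0.487 and the rim at about 0.507. Approaching in small steps.

Request:
send_rows([
  [0.008,0,0,0],
  [0.014,0,0,0],
  [0.015,0,0,0],
  [0.015,0,0,0],
])

```text
clock: 6.35
tcp_pos: [0.4934, -0.0434, 0.0772]
eef_rot: [-0.002, 1.0, 0.001, 0.003]
ft_force: [0.4, -0.3, 0.4]
opening: -0.006
```

Request:
send_rows([
  [0.001,0,0,0],
  [0.001,0,0,0],
])

```text
clock: 6.55
tcp_pos: [0.4945, -0.0434, 0.0773]
eef_rot: [-0.002, 1.0, 0.001, 0.003]
ft_force: [0.2, -0.1, 0.2]
opening: 0.001
```

Request:
send_rows([
  [0.001,0,0,0],
  [0.001,0,0,0],
])

```text
clock: 6.75
tcp_pos: [0.4956, -0.0434, 0.0773]
eef_rot: [-0.002, 1.0, 0.001, 0.003]
ft_force: [1.0, 0.1, -0.3]
opening: -0.001
```

Request:
send_rows([
  [0.001,0,0,0],
  [0.001,0,0,0],
])

```text
clock: 6.95
tcp_pos: [0.4957, -0.0434, 0.0772]
eef_rot: [-0.002, 1.0, 0.001, 0.002]
ft_force: [-2.3, -0.3, 2.5]
opening: -0.003
```

Request:
send_rows([
  [-0.008,0.005,0,-0.1],
  [-0.008,0.018,0,-0.2],
  [-0.004,0.034,0,-0.3],
  [0.001,0.034,0,-0.3],
  [0.001,0.034,0,-0.3],
])

```text
clock: 7.45
tcp_pos: [0.4978, -0.0095, 0.0773]
eef_rot: [-0.001, 0.989, -0.147, 0.003]
ft_force: [-0.2, -0.3, -0.7]
opening: -0.002
```

```bash
cat > plan.py <<'E'
from h import *
CX,CY,RC=.607,-.0437,.1113
def rows(seq,start=None):
    if start is None:
        s=bot.get_state();t=s['tcp_pos'];q=s['eef_rot'];yaw=2*np.arctan2(q[2],q[1])
        yaw=(yaw+np.pi)%(2*np.pi)-np.pi; print(s['clock'],t.round(4),'yaw',round(yaw,3))
        x,y=t[:2]
    else: (x,y,yaw)=start
    out=[]
    for a,g in seq:
        r=RC+g/1000
        out.append([round(CX-r*np.cos(a)-x,4),round(CY-r*np.sin(a)-y,4),0,round(a-yaw,3)])
    print(out)
E
cat > mark.py <<'E'
from h import *
C=np.array([.607,-.0437]);PA=21.9
def mark(n='top'):
    t=bot.get_state()['clock'];m,p,d=cam(n);pi=p.astype(int)
    k=(pi[...,0]>120)&(pi[...,1]<.5*pi[...,0])&(pi[...,2]<.5*pi[...,0])
    vv,uu=np.nonzero(k)
    if len(uu)<6: return t,None,0,p
    q=np.array([plane(m,a,b,.110)[:2] for a,b in zip(uu,vv)])-C0(n)
    r=np.hypot(*q.T);ok=(r>.055)&(r<.1);q=q[ok]
    if len(q)<5: return t,None,0,p
    dd=q.mean(0);return t,(np.degrees(np.arctan2(dd[1],dd[0]))-PA),len(q),p
def C0(n): return np.array([.6053,-.0440]) if n=='top' else C
if __name__=='__main__':
    for n in ('top','side','wrist'):
        r=mark(n);print(n,r[:3])
E
python3 mark.py;python3 -c "
from plan import *
rows([(-.215,0.5),(-.13,-1.5),(-.045,-1.5),(.04,-1.5),(.125,3)])"
```

```text
top (7.45, None, 0)
side (7.5, np.float64(-154.21481737735772), 23)
wrist (7.55, np.float64(-155.81798467450164), 5419)
7.6 [ 0.4967 -0.0104  0.0771] yaw -0.299
[[np.float64(0.0011), np.float64(-0.0095), 0, np.float64(0.084)], [np.float64(0.0015), np.float64(-0.0191), 0, np.float64(0.169)], [np.float64(0.0007), np.float64(-0.0284), 0, np.float64(0.254)], [np.float64(0.0006), np.float64(-0.0377), 0, np.float64(0.339)], [np.float64(-0.0031), np.float64(-0.0476), 0, np.float64(0.424)]]
```

Request:
send_rows([
  [0.001,-0.0095,0,0.085],
  [0.0015,-0.019,0,0.17],
  [0.001,-0.0285,0,0.255],
  [0.0005,-0.038,0,0.34],
  [-0.003,-0.0475,0,0.425],
])

```text
clock: 8.1
tcp_pos: [0.4934, -0.0592, 0.0769]
eef_rot: [-0.002, 0.998, 0.065, 0.002]
ft_force: [0.0, -0.3, -0.8]
opening: 0.001
```

```bash
python3 - <<'E'
from mark import *
from plan import rows
print(bot.get_state()['ft_force'].round(1))
for n in ('wrist','side','wrist','side','wrist','side'): 
    print(n,mark(n)[:3])
rows([(.1,8),(-.02,8),(-.16,8),(-.3,5),(-.3,4)])
E
```

```text
[ 0.  -0.3 -0.8]
wrist (8.1, np.float64(-138.6991708865716), 5661)
side (8.15, np.float64(-135.49917739727525), 19)
wrist (8.2, np.float64(-133.82634929175137), 5855)
side (8.25, np.float64(-130.92668535854514), 17)
wrist (8.3, np.float64(-129.05982895679506), 5138)
side (8.35, np.float64(-125.86707652906739), 14)
8.4 [ 0.4938 -0.0576  0.0771] yaw 0.125
[[np.float64(-0.0055), np.float64(0.002), 0, np.float64(-0.025)], [np.float64(-0.0061), np.float64(0.0163), 0, np.float64(-0.145)], [np.float64(-0.0046), np.float64(0.0329), 0, np.float64(-0.285)], [np.float64(0.0021), np.float64(0.0483), 0, np.float64(-0.425)], [np.float64(0.0031), np.float64(0.048), 0, np.float64(-0.425)]]
```

Request:
send_rows([
  [-0.0055,0.002,0,-0.025],
  [-0.006,0.0165,0,-0.145],
  [-0.0045,0.033,0,-0.285],
  [0.002,0.0485,0,-0.425],
  [0.003,0.048,0,-0.425],
])

```text
clock: 8.9
tcp_pos: [0.4972, -0.0065, 0.0774]
eef_rot: [-0.002, 0.989, -0.148, 0.003]
ft_force: [-0.2, 0.3, 0.4]
opening: -0.0
```

```bash
cat > a.py <<'E'
import sys
from mark import *
from plan import rows
for n in ('wrist','side','wrist'): print(n,mark(n)[:3])
w=float(sys.argv[1]) if len(sys.argv)>1 else .09
s=-.3
rows([(s+w,0.5),(s+2*w,-1.5),(s+3*w,-1.5),(s+4*w,-1.5),(s+5*w,3)])
E
python3 a.py
```

```text
wrist (8.9, None, 0)
side (8.95, np.float64(-99.7190054767753), 9)
wrist (9.0, None, 0)
9.05 [ 0.4964 -0.0099  0.077 ] yaw -0.297
[[np.float64(0.0013), np.float64(-0.0105), 0, np.float64(0.087)], [np.float64(0.0016), np.float64(-0.0207), 0, np.float64(0.177)], [np.float64(0.0009), np.float64(-0.0305), 0, np.float64(0.267)], [np.float64(0.001), np.float64(-0.0404), 0, np.float64(0.357)], [np.float64(-0.0024), np.float64(-0.0509), 0, np.float64(0.447)]]
```

Request:
send_rows([
  [0.0013,-0.0105,0,0.087],
  [0.0016,-0.0205,0,0.177],
  [0.001,-0.0305,0,0.267],
  [0.001,-0.0405,0,0.357],
  [-0.0025,-0.051,0,0.447],
])

```text
clock: 9.55
tcp_pos: [0.4934, -0.0625, 0.0769]
eef_rot: [-0.001, 0.997, 0.077, 0.002]
ft_force: [0.0, 0.3, -0.3]
opening: 0.002
```

```bash
cat > b.py <<'E'
from mark import *
from plan import rows
for n in ('top','side','top'): print(n,mark(n)[:3])
rows([(.1,8),(-.03,8),(-.16,8),(-.3,5),(-.3,4)])
E
python3 b.py
```

```text
top (9.55, np.float64(-69.39633876379565), 53)
side (9.6, np.float64(-68.7537536399372), 22)
top (9.65, np.float64(-64.39404668871865), 56)
9.7 [ 0.4933 -0.0624  0.0769] yaw 0.146
[[np.float64(-0.005), np.float64(0.0068), 0, np.float64(-0.046)], [np.float64(-0.0055), np.float64(0.0223), 0, np.float64(-0.176)], [np.float64(-0.004), np.float64(0.0378), 0, np.float64(-0.306)], [np.float64(0.0026), np.float64(0.0531), 0, np.float64(-0.446)], [np.float64(0.0036), np.float64(0.0528), 0, np.float64(-0.446)]]
```

Request:
send_rows([
  [-0.005,0.007,0,-0.046],
  [-0.0055,0.0225,0,-0.176],
  [-0.004,0.038,0,-0.306],
  [0.0026,0.053,0,-0.446],
  [0.0036,0.053,0,-0.446],
])

```text
clock: 10.2
tcp_pos: [0.4976, -0.0067, 0.0771]
eef_rot: [-0.002, 0.989, -0.148, 0.002]
ft_force: [-0.7, -0.6, 0.5]
opening: 0.002
```

```bash
sed -i "s/('wrist','side','wrist')/('top','side','top')/" a.py; python3 a.py .09
```

```text
top (10.2, np.float64(-37.93919655896525), 52)
side (10.25, np.float64(-38.183412904616524), 24)
top (10.3, np.float64(-33.38243187289188), 53)
10.35 [ 0.4966 -0.0099  0.0768] yaw -0.298
[[np.float64(0.001), np.float64(-0.0105), 0, np.float64(0.088)], [np.float64(0.0014), np.float64(-0.0207), 0, np.float64(0.178)], [np.float64(0.0006), np.float64(-0.0306), 0, np.float64(0.268)], [np.float64(0.0008), np.float64(-0.0404), 0, np.float64(0.358)], [np.float64(-0.0026), np.float64(-0.0509), 0, np.float64(0.448)]]
```

Request:
send_rows([
  [0.001,-0.0105,0,0.088],
  [0.0014,-0.0205,0,0.178],
  [0.0006,-0.0305,0,0.268],
  [0.0008,-0.0405,0,0.358],
  [-0.0026,-0.051,0,0.448],
])

```text
clock: 10.85
tcp_pos: [0.4936, -0.0625, 0.0767]
eef_rot: [-0.001, 0.997, 0.077, 0.001]
ft_force: [0.4, -0.1, 0.2]
opening: 0.001
```

```bash
python3 b.py
```

```text
top (10.85, np.float64(-5.715405258071534), 57)
side (10.9, np.float64(-5.000083683927102), 30)
top (10.95, np.float64(-0.7612995567205871), 56)
11.0 [ 0.4935 -0.0625  0.0767] yaw 0.146
[[np.float64(-0.0052), np.float64(0.0068), 0, np.float64(-0.046)], [np.float64(-0.0057), np.float64(0.0223), 0, np.float64(-0.176)], [np.float64(-0.0042), np.float64(0.0378), 0, np.float64(-0.306)], [np.float64(0.0024), np.float64(0.0531), 0, np.float64(-0.446)], [np.float64(0.0034), np.float64(0.0528), 0, np.float64(-0.446)]]
```

The cycle repeats closely: same start and end pose each time, with the table at about 0.87 rad/s after each stroke. Running return and stroke in one block now.

Request:
send_rows([
  [-0.005,0.007,0,-0.046],
  [-0.0055,0.0225,0,-0.176],
  [-0.004,0.038,0,-0.306],
  [0.0025,0.053,0,-0.446],
  [0.0035,0.053,0,-0.446],
])

```text
clock: 11.5
tcp_pos: [0.4977, -0.0068, 0.0769]
eef_rot: [-0.001, 0.989, -0.148, 0.002]
ft_force: [0.5, 0.1, -0.3]
opening: -0.0
```

```bash
python3 a.py .09
```

```text
top (11.5, np.float64(25.769716375533747), 54)
side (11.55, np.float64(27.315704982153534), 38)
top (11.6, np.float64(30.57071405883171), 55)
11.65 [ 0.4967 -0.0099  0.0766] yaw -0.298
[[np.float64(0.0009), np.float64(-0.0104), 0, np.float64(0.088)], [np.float64(0.0013), np.float64(-0.0206), 0, np.float64(0.178)], [np.float64(0.0005), np.float64(-0.0305), 0, np.float64(0.268)], [np.float64(0.0007), np.float64(-0.0403), 0, np.float64(0.358)], [np.float64(-0.0027), np.float64(-0.0508), 0, np.float64(0.448)]]
```

Request:
send_rows([
  [0.001,-0.0105,0,0.088],
  [0.0014,-0.0205,0,0.178],
  [0.0006,-0.0305,0,0.268],
  [0.0008,-0.0405,0,0.358],
  [-0.0026,-0.051,0,0.448],
])

```text
clock: 12.15
tcp_pos: [0.4937, -0.0626, 0.0765]
eef_rot: [-0.001, 0.997, 0.077, 0.001]
ft_force: [-0.3, -0.7, -0.2]
opening: -0.005
```

```bash
python3 b.py
```

```text
top (12.15, np.float64(58.593469551752584), 56)
side (12.2, np.float64(61.25085081575812), 40)
top (12.25, np.float64(63.63430465626585), 57)
12.3 [ 0.4936 -0.0625  0.0765] yaw 0.146
[[np.float64(-0.0053), np.float64(0.0069), 0, np.float64(-0.046)], [np.float64(-0.0058), np.float64(0.0224), 0, np.float64(-0.176)], [np.float64(-0.0044), np.float64(0.0379), 0, np.float64(-0.306)], [np.float64(0.0023), np.float64(0.0532), 0, np.float64(-0.446)], [np.float64(0.0033), np.float64(0.0529), 0, np.float64(-0.446)]]
```

Request:
send_rows([
  [-0.0055,0.007,0,-0.046],
  [-0.006,0.0225,0,-0.176],
  [-0.0045,0.038,0,-0.306],
  [0.0022,0.053,0,-0.446],
  [0.0032,0.053,0,-0.446],
])

```text
clock: 12.8
tcp_pos: [0.4975, -0.0069, 0.0767]
eef_rot: [-0.001, 0.989, -0.148, 0.001]
ft_force: [-0.0, -0.1, 0.8]
opening: -0.002
```

```bash
python3 a.py .09
```

```text
top (12.8, np.float64(90.55512645230982), 60)
side (12.85, np.float64(94.26282982790869), 42)
top (12.9, np.float64(95.26293408052291), 61)
12.95 [ 0.4966 -0.01    0.0764] yaw -0.297
[[np.float64(0.0011), np.float64(-0.0104), 0, np.float64(0.087)], [np.float64(0.0014), np.float64(-0.0206), 0, np.float64(0.177)], [np.float64(0.0007), np.float64(-0.0304), 0, np.float64(0.267)], [np.float64(0.0008), np.float64(-0.0403), 0, np.float64(0.357)], [np.float64(-0.0026), np.float64(-0.0508), 0, np.float64(0.447)]]
```

Request:
send_rows([
  [0.001,-0.0105,0,0.088],
  [0.0014,-0.0205,0,0.178],
  [0.0006,-0.0305,0,0.268],
  [0.0008,-0.0405,0,0.358],
  [-0.0026,-0.051,0,0.448],
])

```text
clock: 13.45
tcp_pos: [0.4935, -0.0626, 0.0763]
eef_rot: [-0.0, 0.997, 0.077, 0.0]
ft_force: [1.0, 0.4, 0.1]
opening: -0.0
```

```bash
python3 b.py
```

```text
top (13.45, np.float64(123.35146623493995), 64)
side (13.5, np.float64(128.27900653540988), 35)
top (13.55, np.float64(128.6525937646035), 64)
13.6 [ 0.4934 -0.0626  0.0763] yaw 0.147
[[np.float64(-0.0051), np.float64(0.007), 0, np.float64(-0.047)], [np.float64(-0.0057), np.float64(0.0225), 0, np.float64(-0.177)], [np.float64(-0.0042), np.float64(0.0379), 0, np.float64(-0.307)], [np.float64(0.0025), np.float64(0.0533), 0, np.float64(-0.447)], [np.float64(0.0034), np.float64(0.053), 0, np.float64(-0.447)]]
```

Request:
send_rows([
  [-0.0055,0.007,0,-0.046],
  [-0.006,0.0225,0,-0.176],
  [-0.0045,0.038,0,-0.306],
  [0.0023,0.053,0,-0.446],
  [0.0033,0.053,0,-0.446],
])

```text
clock: 14.1
tcp_pos: [0.4975, -0.007, 0.0765]
eef_rot: [-0.001, 0.989, -0.148, 0.001]
ft_force: [1.2, 1.1, 0.7]
opening: 0.004
```

```bash
python3 a.py .09
```

```text
top (14.1, None, 0)
side (14.15, np.float64(-199.64901281851795), 15)
top (14.2, None, 0)
14.25 [ 0.4965 -0.0101  0.0762] yaw -0.297
[[np.float64(0.0012), np.float64(-0.0103), 0, np.float64(0.087)], [np.float64(0.0015), np.float64(-0.0205), 0, np.float64(0.177)], [np.float64(0.0008), np.float64(-0.0303), 0, np.float64(0.267)], [np.float64(0.0009), np.float64(-0.0402), 0, np.float64(0.357)], [np.float64(-0.0025), np.float64(-0.0507), 0, np.float64(0.447)]]
```

Request:
send_rows([
  [0.001,-0.0105,0,0.088],
  [0.0014,-0.0205,0,0.178],
  [0.0006,-0.0305,0,0.268],
  [0.0008,-0.0405,0,0.358],
  [-0.0026,-0.051,0,0.448],
])

```text
clock: 14.75
tcp_pos: [0.4935, -0.0627, 0.0761]
eef_rot: [-0.0, 0.997, 0.077, 0.0]
ft_force: [-0.3, 0.1, 0.2]
opening: -0.002
```

```bash
python3 b.py
```

```text
top (14.75, None, 0)
side (14.8, np.float64(-167.95190283475503), 28)
top (14.85, None, 0)
14.9 [ 0.4933 -0.0627  0.0761] yaw 0.147
[[np.float64(-0.005), np.float64(0.0071), 0, np.float64(-0.047)], [np.float64(-0.0055), np.float64(0.0226), 0, np.float64(-0.177)], [np.float64(-0.0041), np.float64(0.038), 0, np.float64(-0.307)], [np.float64(0.0026), np.float64(0.0533), 0, np.float64(-0.447)], [np.float64(0.0036), np.float64(0.053), 0, np.float64(-0.447)]]
```

Request:
send_rows([
  [-0.005,0.007,0,-0.047],
  [-0.0055,0.0225,0,-0.177],
  [-0.004,0.038,0,-0.307],
  [0.0025,0.053,0,-0.447],
  [0.0035,0.053,0,-0.447],
])

```text
clock: 15.4
tcp_pos: [0.4975, -0.007, 0.0763]
eef_rot: [-0.001, 0.989, -0.148, 0.001]
ft_force: [-0.3, 0.1, -0.4]
opening: 0.004
```

```bash
python3 a.py .09
```

```text
top (15.4, np.float64(-139.6856852986013), 57)
side (15.45, np.float64(-137.3496055995638), 20)
top (15.5, np.float64(-135.0831233431382), 58)
15.55 [ 0.4966 -0.0101  0.076 ] yaw -0.298
[[np.float64(0.0011), np.float64(-0.0103), 0, np.float64(0.088)], [np.float64(0.0014), np.float64(-0.0204), 0, np.float64(0.178)], [np.float64(0.0007), np.float64(-0.0303), 0, np.float64(0.268)], [np.float64(0.0008), np.float64(-0.0402), 0, np.float64(0.358)], [np.float64(-0.0026), np.float64(-0.0507), 0, np.float64(0.448)]]
```

Request:
send_rows([
  [0.001,-0.0105,0,0.088],
  [0.0014,-0.0205,0,0.178],
  [0.0006,-0.0305,0,0.268],
  [0.0008,-0.0405,0,0.358],
  [-0.0026,-0.051,0,0.448],
])

```text
clock: 16.05
tcp_pos: [0.4935, -0.0627, 0.0759]
eef_rot: [0.0, 0.997, 0.077, -0.0]
ft_force: [0.3, 0.8, -0.7]
opening: -0.001
```

```bash
python3 b.py
```

```text
top (16.05, np.float64(-107.15509702258217), 58)
side (16.1, np.float64(-105.7157256907428), 9)
top (16.15, np.float64(-102.15982223597996), 56)
16.2 [ 0.4934 -0.0627  0.0759] yaw 0.146
[[np.float64(-0.0051), np.float64(0.0071), 0, np.float64(-0.046)], [np.float64(-0.0057), np.float64(0.0226), 0, np.float64(-0.176)], [np.float64(-0.0042), np.float64(0.038), 0, np.float64(-0.306)], [np.float64(0.0025), np.float64(0.0534), 0, np.float64(-0.446)], [np.float64(0.0034), np.float64(0.0531), 0, np.float64(-0.446)]]
```

Request:
send_rows([
  [-0.005,0.007,0,-0.047],
  [-0.0055,0.0225,0,-0.177],
  [-0.004,0.038,0,-0.307],
  [0.0025,0.053,0,-0.447],
  [0.0035,0.053,0,-0.447],
])

```text
clock: 16.7
tcp_pos: [0.4976, -0.0071, 0.0761]
eef_rot: [-0.001, 0.989, -0.149, 0.0]
ft_force: [0.1, -0.2, -0.4]
opening: -0.001
```

```bash
python3 a.py .09
```

```text
top (16.7, np.float64(-75.30692944615896), 35)
side (16.75, np.float64(-75.07959306250876), 19)
top (16.8, np.float64(-71.24542403368514), 63)
16.85 [ 0.4967 -0.0102  0.0758] yaw -0.298
[[np.float64(0.001), np.float64(-0.0102), 0, np.float64(0.088)], [np.float64(0.0013), np.float64(-0.0204), 0, np.float64(0.178)], [np.float64(0.0006), np.float64(-0.0302), 0, np.float64(0.268)], [np.float64(0.0007), np.float64(-0.0401), 0, np.float64(0.358)], [np.float64(-0.0027), np.float64(-0.0506), 0, np.float64(0.448)]]
```

Request:
send_rows([
  [0.001,-0.0105,0,0.088],
  [0.0014,-0.0205,0,0.178],
  [0.0006,-0.0305,0,0.268],
  [0.0008,-0.0405,0,0.358],
  [-0.0026,-0.051,0,0.448],
])

```text
clock: 17.35
tcp_pos: [0.4936, -0.0628, 0.0756]
eef_rot: [0.0, 0.997, 0.077, -0.001]
ft_force: [-0.2, 0.8, 0.7]
opening: 0.001
```

```bash
python3 b.py
```

```text
top (17.35, np.float64(-43.24807206100091), 52)
side (17.4, np.float64(-43.36438315672872), 24)
top (17.45, np.float64(-38.193442185656735), 50)
17.5 [ 0.4935 -0.0628  0.0757] yaw 0.146
[[np.float64(-0.0052), np.float64(0.0072), 0, np.float64(-0.046)], [np.float64(-0.0057), np.float64(0.0226), 0, np.float64(-0.176)], [np.float64(-0.0043), np.float64(0.0381), 0, np.float64(-0.306)], [np.float64(0.0024), np.float64(0.0534), 0, np.float64(-0.446)], [np.float64(0.0034), np.float64(0.0531), 0, np.float64(-0.446)]]
```

Request:
send_rows([
  [-0.005,0.007,0,-0.046],
  [-0.0055,0.0225,0,-0.176],
  [-0.0042,0.038,0,-0.306],
  [0.0023,0.053,0,-0.446],
  [0.0033,0.053,0,-0.446],
])

```text
clock: 18.0
tcp_pos: [0.4976, -0.0071, 0.0759]
eef_rot: [-0.0, 0.989, -0.148, -0.0]
ft_force: [0.2, 0.2, -0.1]
opening: 0.0
```

```bash
python3 a.py .09
```

```text
top (18.0, np.float64(-11.785980914394608), 55)
side (18.05, np.float64(-11.307240381004535), 29)
top (18.1, np.float64(-7.23022314592316), 55)
18.15 [ 0.4966 -0.0102  0.0756] yaw -0.298
[[np.float64(0.0011), np.float64(-0.0102), 0, np.float64(0.088)], [np.float64(0.0014), np.float64(-0.0203), 0, np.float64(0.178)], [np.float64(0.0007), np.float64(-0.0302), 0, np.float64(0.268)], [np.float64(0.0008), np.float64(-0.0401), 0, np.float64(0.358)], [np.float64(-0.0026), np.float64(-0.0506), 0, np.float64(0.448)]]
```

Request:
send_rows([
  [0.001,-0.0105,0,0.088],
  [0.0014,-0.0205,0,0.178],
  [0.0006,-0.0305,0,0.268],
  [0.0008,-0.0405,0,0.358],
  [-0.0026,-0.051,0,0.448],
])

```text
clock: 18.65
tcp_pos: [0.4936, -0.0628, 0.0754]
eef_rot: [0.001, 0.997, 0.077, -0.001]
ft_force: [-0.3, 1.0, -0.2]
opening: -0.001
```

```bash
python3 b.py
```

```text
top (18.65, np.float64(20.757246601739638), 54)
side (18.7, np.float64(22.351028363407863), 34)
top (18.75, np.float64(25.694787599570944), 56)
18.8 [ 0.4935 -0.0628  0.0755] yaw 0.146
[[np.float64(-0.0052), np.float64(0.0072), 0, np.float64(-0.046)], [np.float64(-0.0057), np.float64(0.0227), 0, np.float64(-0.176)], [np.float64(-0.0042), np.float64(0.0381), 0, np.float64(-0.306)], [np.float64(0.0024), np.float64(0.0535), 0, np.float64(-0.446)], [np.float64(0.0034), np.float64(0.0532), 0, np.float64(-0.446)]]
```

Request:
send_rows([
  [-0.005,0.007,0,-0.046],
  [-0.0055,0.0225,0,-0.176],
  [-0.0042,0.038,0,-0.306],
  [0.0023,0.053,0,-0.446],
  [0.0033,0.053,0,-0.446],
])

```text
clock: 19.3
tcp_pos: [0.4975, -0.0072, 0.0757]
eef_rot: [-0.0, 0.989, -0.148, -0.001]
ft_force: [-0.1, -0.4, -0.3]
opening: 0.002
```

```bash
python3 a.py .09
```

```text
top (19.3, np.float64(52.47080011019697), 54)
side (19.35, np.float64(54.92984946704407), 42)
top (19.4, np.float64(57.00765519973343), 57)
19.45 [ 0.4965 -0.0103  0.0754] yaw -0.298
[[np.float64(0.0011), np.float64(-0.0101), 0, np.float64(0.088)], [np.float64(0.0015), np.float64(-0.0203), 0, np.float64(0.178)], [np.float64(0.0007), np.float64(-0.0301), 0, np.float64(0.268)], [np.float64(0.0009), np.float64(-0.04), 0, np.float64(0.358)], [np.float64(-0.0025), np.float64(-0.0505), 0, np.float64(0.448)]]
```

Request:
send_rows([
  [0.001,-0.0105,0,0.088],
  [0.0014,-0.0205,0,0.178],
  [0.0006,-0.0305,0,0.268],
  [0.0008,-0.0405,0,0.358],
  [-0.0026,-0.051,0,0.448],
])

```text
clock: 19.95
tcp_pos: [0.4935, -0.0629, 0.0753]
eef_rot: [0.001, 0.997, 0.077, -0.001]
ft_force: [-0.2, -0.1, 0.3]
opening: 0.001
```

```bash
python3 b.py
```

```text
top (19.95, np.float64(85.18022154703559), 54)
side (20.0, np.float64(88.97719886549157), 43)
top (20.05, np.float64(90.36649368376172), 57)
20.1 [ 0.4934 -0.0628  0.0753] yaw 0.146
[[np.float64(-0.0051), np.float64(0.0072), 0, np.float64(-0.046)], [np.float64(-0.0056), np.float64(0.0227), 0, np.float64(-0.176)], [np.float64(-0.0042), np.float64(0.0381), 0, np.float64(-0.306)], [np.float64(0.0025), np.float64(0.0535), 0, np.float64(-0.446)], [np.float64(0.0035), np.float64(0.0532), 0, np.float64(-0.446)]]
```

Angles across each stroke suggest contact speed may briefly peak near 1.0 rad/s, close to the upper limit. There is plenty of time, so I'll record another ten seconds with slower strokes (about 0.8 rad/s).

Request:
send_rows([
  [-0.005,0.007,0,-0.046],
  [-0.0055,0.0225,0,-0.176],
  [-0.0042,0.038,0,-0.306],
  [0.0024,0.053,0.001,-0.446],
  [0.0034,0.053,0.001,-0.446],
])

```text
clock: 20.6
tcp_pos: [0.4976, -0.0072, 0.0766]
eef_rot: [0.0, 0.989, -0.148, -0.001]
ft_force: [0.5, 0.1, -1.0]
opening: 0.0
```

```bash
python3 a.py .082; python3 -c "
from plan import *
w=.082;s=-.3
rows([(s+5*w,3),(.05,8),(-.07,8),(-.2,8),(-.3,5),(-.3,4)],(.4966,-.0102,-.298))"
```

```text
top (20.6, None, 0)
side (20.65, np.float64(121.56256498259421), 38)
top (20.7, None, 0)
20.75 [ 0.4965 -0.0103  0.0762] yaw -0.297
[[np.float64(0.0013), np.float64(-0.0092), 0, np.float64(0.079)], [np.float64(0.0017), np.float64(-0.0185), 0, np.float64(0.161)], [np.float64(0.0008), np.float64(-0.0275), 0, np.float64(0.243)], [np.float64(0.0007), np.float64(-0.0365), 0, np.float64(0.325)], [np.float64(-0.0031), np.float64(-0.0459), 0, np.float64(0.407)]]
[[np.float64(-0.0032), np.float64(-0.046), 0, 0.408], [np.float64(-0.0088), np.float64(-0.0395), 0, 0.348], [np.float64(-0.0086), np.float64(-0.0252), 0, 0.228], [np.float64(-0.0065), np.float64(-0.0098), 0, 0.098], [np.float64(-0.0007), np.float64(0.0009), 0, -0.002], [np.float64(0.0002), np.float64(0.0006), 0, -0.002]]
```

Request:
send_rows([
  [0.0013,-0.0095,0,0.08],
  [0.0017,-0.0185,0,0.162],
  [0.0008,-0.0275,0,0.243],
  [0.0007,-0.0365,0,0.325],
  [-0.003,-0.046,0,0.407],
])

```text
clock: 21.25
tcp_pos: [0.493, -0.0579, 0.076]
eef_rot: [0.001, 0.998, 0.057, -0.002]
ft_force: [-0.1, -0.6, 0.2]
opening: -0.002
```

```bash
sed -i "s/(.1,8),(-.03,8),(-.16,8)/(.06,8),(-.06,8),(-.18,8)/" b.py; python3 b.py
```

```text
top (21.25, np.float64(148.15984280117726), 61)
side (21.3, np.float64(152.894007049801), 35)
top (21.35, np.float64(152.99925578150638), 59)
21.4 [ 0.493  -0.0579  0.076 ] yaw 0.106
[[np.float64(-0.0051), np.float64(0.007), 0, np.float64(-0.046)], [np.float64(-0.0051), np.float64(0.0213), 0, np.float64(-0.166)], [np.float64(-0.0034), np.float64(0.0355), 0, np.float64(-0.286)], [np.float64(0.0029), np.float64(0.0485), 0, np.float64(-0.406)], [np.float64(0.0039), np.float64(0.0482), 0, np.float64(-0.406)]]
```

Request:
send_rows([
  [-0.005,0.007,0,-0.046],
  [-0.005,0.0215,0,-0.166],
  [-0.0035,0.0355,0,-0.286],
  [0.0029,0.0485,0,-0.406],
  [0.0036,0.048,0,-0.406],
])

```text
clock: 21.9
tcp_pos: [0.4973, -0.0075, 0.0762]
eef_rot: [0.0, 0.989, -0.148, -0.001]
ft_force: [0.0, -0.8, 1.0]
opening: 0.004
```

```bash
python3 a.py .082
```

```text
top (21.9, None, 0)
side (21.95, np.float64(-178.4791854459098), 11)
top (22.0, None, 0)
22.05 [ 0.4964 -0.0104  0.0759] yaw -0.298
[[np.float64(0.0015), np.float64(-0.0092), 0, np.float64(0.08)], [np.float64(0.0019), np.float64(-0.0184), 0, np.float64(0.162)], [np.float64(0.001), np.float64(-0.0274), 0, np.float64(0.244)], [np.float64(0.0009), np.float64(-0.0364), 0, np.float64(0.326)], [np.float64(-0.003), np.float64(-0.0459), 0, np.float64(0.408)]]
```

Request:
send_rows([
  [0.0013,-0.0095,0,0.08],
  [0.0017,-0.0185,0,0.162],
  [0.0008,-0.0275,0,0.243],
  [0.0007,-0.0365,0,0.325],
  [-0.003,-0.046,0,0.407],
])

```text
clock: 22.55
tcp_pos: [0.4929, -0.0577, 0.0758]
eef_rot: [0.002, 0.998, 0.056, -0.002]
ft_force: [-0.1, -0.2, -0.2]
opening: 0.002
```

```bash
python3 b.py
```

```text
top (22.55, np.float64(-153.6087633496571), 14)
side (22.6, np.float64(-150.5716462949369), 21)
top (22.65, np.float64(-149.01928893277707), 25)
22.7 [ 0.4928 -0.0578  0.0758] yaw 0.105
[[np.float64(-0.0049), np.float64(0.0069), 0, np.float64(-0.045)], [np.float64(-0.0049), np.float64(0.0212), 0, np.float64(-0.165)], [np.float64(-0.0032), np.float64(0.0354), 0, np.float64(-0.285)], [np.float64(0.003), np.float64(0.0484), 0, np.float64(-0.405)], [np.float64(0.004), np.float64(0.0481), 0, np.float64(-0.405)]]
```

Request:
send_rows([
  [-0.005,0.007,0,-0.046],
  [-0.005,0.0215,0,-0.166],
  [-0.0035,0.0355,0,-0.286],
  [0.0029,0.0485,0,-0.406],
  [0.0036,0.048,0,-0.406],
])

```text
clock: 23.2
tcp_pos: [0.4972, -0.0074, 0.0761]
eef_rot: [0.001, 0.989, -0.149, -0.002]
ft_force: [-0.1, -0.9, -0.3]
opening: 0.001
```

```bash
python3 a.py .082
```

```text
top (23.2, np.float64(-125.23056413622794), 58)
side (23.25, np.float64(-123.7600760600285), 13)
top (23.3, np.float64(-121.30229616128244), 55)
23.35 [ 0.4962 -0.0102  0.0757] yaw -0.299
[[np.float64(0.0017), np.float64(-0.0093), 0, np.float64(0.081)], [np.float64(0.002), np.float64(-0.0186), 0, np.float64(0.163)], [np.float64(0.0012), np.float64(-0.0275), 0, np.float64(0.245)], [np.float64(0.0011), np.float64(-0.0365), 0, np.float64(0.327)], [np.float64(-0.0028), np.float64(-0.046), 0, np.float64(0.409)]]
```

Request:
send_rows([
  [0.0013,-0.0095,0,0.08],
  [0.0017,-0.0185,0,0.162],
  [0.0008,-0.0275,0,0.243],
  [0.0007,-0.0365,0,0.325],
  [-0.003,-0.046,0,0.407],
])

```text
clock: 23.85
tcp_pos: [0.4928, -0.0576, 0.0756]
eef_rot: [0.002, 0.998, 0.056, -0.002]
ft_force: [-0.2, -0.1, 0.9]
opening: -0.006
```

```bash
python3 b.py
```

```text
top (23.85, np.float64(-96.4028841096698), 58)
side (23.9, None, 0)
top (23.95, np.float64(-92.62833898530545), 42)
24.0 [ 0.4927 -0.0576  0.0757] yaw 0.105
[[np.float64(-0.0048), np.float64(0.0068), 0, np.float64(-0.045)], [np.float64(-0.0048), np.float64(0.0211), 0, np.float64(-0.165)], [np.float64(-0.0031), np.float64(0.0353), 0, np.float64(-0.285)], [np.float64(0.0032), np.float64(0.0483), 0, np.float64(-0.405)], [np.float64(0.0042), np.float64(0.048), 0, np.float64(-0.405)]]
```

Request:
send_rows([
  [-0.005,0.007,0,-0.045],
  [-0.005,0.021,0,-0.165],
  [-0.0035,0.0355,0,-0.285],
  [0.0034,0.0485,0,-0.405],
  [0.0045,0.048,0,-0.405],
])

```text
clock: 24.5
tcp_pos: [0.498, -0.0073, 0.0759]
eef_rot: [0.001, 0.989, -0.149, -0.002]
ft_force: [1.0, 0.1, -0.2]
opening: 0.003
```

```bash
python3 a.py .085
```

```text
top (24.5, np.float64(-68.14815544218986), 53)
side (24.55, np.float64(-68.27548484681226), 22)
top (24.6, np.float64(-64.2716032216433), 55)
24.65 [ 0.497  -0.0101  0.0755] yaw -0.299
[[np.float64(0.0008), np.float64(-0.0097), 0, np.float64(0.084)], [np.float64(0.0012), np.float64(-0.0194), 0, np.float64(0.169)], [np.float64(0.0004), np.float64(-0.0287), 0, np.float64(0.254)], [np.float64(0.0003), np.float64(-0.038), 0, np.float64(0.339)], [np.float64(-0.0034), np.float64(-0.0478), 0, np.float64(0.424)]]
```

Request:
send_rows([
  [0.0014,-0.0095,0,0.083],
  [0.0018,-0.019,0,0.168],
  [0.001,-0.0285,0,0.253],
  [0.001,-0.038,0,0.338],
  [-0.003,-0.0475,0,0.42],
])

```text
clock: 25.15
tcp_pos: [0.4933, -0.0591, 0.0754]
eef_rot: [0.002, 0.998, 0.062, -0.003]
ft_force: [0.8, -0.4, 0.2]
opening: 0.0
```

```bash
python3 b.py
```

```text
top (25.15, np.float64(-37.980527438609684), 51)
side (25.2, np.float64(-38.08015965176659), 23)
top (25.25, np.float64(-33.17754594967639), 54)
25.3 [ 0.4934 -0.059   0.0755] yaw 0.118
[[np.float64(-0.0055), np.float64(0.0081), 0, np.float64(-0.058)], [np.float64(-0.0055), np.float64(0.0225), 0, np.float64(-0.178)], [np.float64(-0.0038), np.float64(0.0367), 0, np.float64(-0.298)], [np.float64(0.0025), np.float64(0.0497), 0, np.float64(-0.418)], [np.float64(0.0034), np.float64(0.0494), 0, np.float64(-0.418)]]
```

Request:
send_rows([
  [-0.0055,0.008,0,-0.058],
  [-0.0055,0.0225,0,-0.178],
  [-0.0038,0.0365,0,-0.298],
  [0.0025,0.0495,0,-0.418],
  [0.0034,0.0495,0,-0.418],
])

```text
clock: 25.8
tcp_pos: [0.4976, -0.0072, 0.0757]
eef_rot: [0.001, 0.989, -0.149, -0.003]
ft_force: [0.5, -0.0, -0.2]
opening: -0.001
```

```bash
python3 a.py .085
```

```text
top (25.8, np.float64(-7.903304532769301), 54)
side (25.85, np.float64(-7.9390932102127625), 30)
top (25.9, np.float64(-3.670827752846492), 54)
25.95 [ 0.4966 -0.0099  0.0754] yaw -0.298
[[np.float64(0.0011), np.float64(-0.0099), 0, np.float64(0.083)], [np.float64(0.0015), np.float64(-0.0196), 0, np.float64(0.168)], [np.float64(0.0007), np.float64(-0.0288), 0, np.float64(0.253)], [np.float64(0.0007), np.float64(-0.0382), 0, np.float64(0.338)], [np.float64(-0.003), np.float64(-0.048), 0, np.float64(0.423)]]
```

Request:
send_rows([
  [0.001,-0.0095,0,0.083],
  [0.0014,-0.019,0,0.168],
  [0.0006,-0.0285,0,0.253],
  [0.0006,-0.038,0,0.338],
  [-0.0033,-0.0475,0,0.42],
])

```text
clock: 26.45
tcp_pos: [0.4929, -0.0589, 0.0752]
eef_rot: [0.002, 0.998, 0.063, -0.003]
ft_force: [-0.3, 0.5, 0.4]
opening: 0.001
```

```bash
python3 b.py
```

```text
top (26.45, np.float64(22.6497773281854), 52)
side (26.5, np.float64(24.388476734256585), 34)
top (26.55, np.float64(27.483287212516025), 55)
26.6 [ 0.4928 -0.0588  0.0753] yaw 0.118
[[np.float64(-0.0049), np.float64(0.008), 0, np.float64(-0.058)], [np.float64(-0.0049), np.float64(0.0223), 0, np.float64(-0.178)], [np.float64(-0.0032), np.float64(0.0365), 0, np.float64(-0.298)], [np.float64(0.0031), np.float64(0.0495), 0, np.float64(-0.418)], [np.float64(0.004), np.float64(0.0492), 0, np.float64(-0.418)]]
```

Request:
send_rows([
  [-0.0055,0.008,0,-0.058],
  [-0.0055,0.0225,0,-0.178],
  [-0.0038,0.0365,0,-0.298],
  [0.0027,0.0495,0,-0.418],
  [0.0036,0.0495,0,-0.418],
])

```text
clock: 27.1
tcp_pos: [0.4972, -0.007, 0.0755]
eef_rot: [0.001, 0.989, -0.148, -0.003]
ft_force: [0.1, -0.2, -0.2]
opening: 0.002
```

```bash
python3 a.py .085
```

```text
top (27.1, np.float64(52.94370645908487), 55)
side (27.15, np.float64(55.15578966309611), 45)
top (27.2, np.float64(57.08620193077929), 55)
27.25 [ 0.4962 -0.0097  0.0752] yaw -0.298
[[np.float64(0.0016), np.float64(-0.0101), 0, np.float64(0.083)], [np.float64(0.0019), np.float64(-0.0198), 0, np.float64(0.168)], [np.float64(0.0011), np.float64(-0.0291), 0, np.float64(0.253)], [np.float64(0.0011), np.float64(-0.0384), 0, np.float64(0.338)], [np.float64(-0.0026), np.float64(-0.0483), 0, np.float64(0.423)]]
```

Request:
send_rows([
  [0.001,-0.0095,0,0.083],
  [0.0014,-0.019,0,0.168],
  [0.0006,-0.0285,0,0.253],
  [0.0006,-0.038,0,0.338],
  [-0.0033,-0.0475,0,0.42],
])

```text
clock: 27.75
tcp_pos: [0.4926, -0.0587, 0.0751]
eef_rot: [0.003, 0.998, 0.063, -0.003]
ft_force: [0.7, -0.0, 1.2]
opening: 0.001
```

```bash
python3 b.py
```

```text
top (27.75, np.float64(83.65399755491958), 57)
side (27.8, np.float64(87.10108258482663), 42)
top (27.85, np.float64(88.41312211824308), 57)
27.9 [ 0.4923 -0.0586  0.0751] yaw 0.118
[[np.float64(-0.0044), np.float64(0.0078), 0, np.float64(-0.058)], [np.float64(-0.0044), np.float64(0.0221), 0, np.float64(-0.178)], [np.float64(-0.0027), np.float64(0.0363), 0, np.float64(-0.298)], [np.float64(0.0035), np.float64(0.0493), 0, np.float64(-0.418)], [np.float64(0.0045), np.float64(0.049), 0, np.float64(-0.418)]]
```

Request:
send_rows([
  [-0.0045,0.008,0,-0.058],
  [-0.0045,0.022,0,-0.178],
  [-0.003,0.0365,0,-0.298],
  [0.0035,0.0492,0,-0.418],
  [0.0045,0.049,0,-0.418],
])

```text
clock: 28.4
tcp_pos: [0.4976, -0.0073, 0.0753]
eef_rot: [0.001, 0.989, -0.148, -0.003]
ft_force: [0.4, -0.5, 1.1]
opening: 0.0
```

```bash
python3 a.py .085
```

```text
top (28.4, np.float64(112.58753389546519), 5)
side (28.45, np.float64(118.11829948981764), 42)
top (28.5, None, 0)
28.55 [ 0.4967 -0.01    0.075 ] yaw -0.298
[[np.float64(0.0011), np.float64(-0.0098), 0, np.float64(0.083)], [np.float64(0.0015), np.float64(-0.0194), 0, np.float64(0.168)], [np.float64(0.0006), np.float64(-0.0287), 0, np.float64(0.253)], [np.float64(0.0006), np.float64(-0.038), 0, np.float64(0.338)], [np.float64(-0.0031), np.float64(-0.0479), 0, np.float64(0.423)]]
```

Request:
send_rows([
  [0.001,-0.0098,0,0.083],
  [0.0015,-0.0195,0,0.168],
  [0.0008,-0.0288,0,0.253],
  [0.0008,-0.038,0,0.338],
  [-0.003,-0.048,0,0.42],
])

```text
clock: 29.05
tcp_pos: [0.4931, -0.0594, 0.0749]
eef_rot: [0.003, 0.998, 0.063, -0.004]
ft_force: [0.5, 0.8, 0.4]
opening: -0.003
```

```bash
python3 b.py
```

```text
top (29.05, np.float64(144.81924049335169), 64)
side (29.1, np.float64(149.33856138249953), 34)
top (29.15, np.float64(149.4554964690642), 60)
29.2 [ 0.4931 -0.0595  0.0749] yaw 0.118
[[np.float64(-0.0052), np.float64(0.0086), 0, np.float64(-0.058)], [np.float64(-0.0052), np.float64(0.0229), 0, np.float64(-0.178)], [np.float64(-0.0035), np.float64(0.0371), 0, np.float64(-0.298)], [np.float64(0.0028), np.float64(0.0501), 0, np.float64(-0.418)], [np.float64(0.0037), np.float64(0.0498), 0, np.float64(-0.418)]]
```

Request:
send_rows([
  [-0.005,0.008,0,-0.058],
  [-0.005,0.0222,0,-0.178],
  [-0.0033,0.0365,0,-0.298],
  [0.003,0.0495,0,-0.418],
  [0.004,0.0492,0,-0.418],
])

```text
clock: 29.7
tcp_pos: [0.4979, -0.0079, 0.0752]
eef_rot: [0.002, 0.989, -0.148, -0.004]
ft_force: [0.1, 0.2, -1.0]
opening: 0.002
```

```bash
python3 a.py .085
```

```text
top (29.7, None, 0)
side (29.75, np.float64(-181.0326291608733), 13)
top (29.8, None, 0)
29.85 [ 0.4969 -0.0107  0.0748] yaw -0.298
[[np.float64(0.0008), np.float64(-0.0092), 0, np.float64(0.083)], [np.float64(0.0012), np.float64(-0.0188), 0, np.float64(0.168)], [np.float64(0.0004), np.float64(-0.0281), 0, np.float64(0.253)], [np.float64(0.0004), np.float64(-0.0374), 0, np.float64(0.338)], [np.float64(-0.0033), np.float64(-0.0473), 0, np.float64(0.423)]]
```

Request:
send_rows([
  [0.001,-0.0098,0,0.083],
  [0.0015,-0.0195,0,0.168],
  [0.0008,-0.0288,0,0.253],
  [0.0008,-0.038,0,0.338],
  [-0.003,-0.048,0,0.42],
])

```text
clock: 30.35
tcp_pos: [0.4933, -0.0601, 0.0747]
eef_rot: [0.003, 0.998, 0.063, -0.004]
ft_force: [-0.6, -0.4, 0.1]
opening: 0.001
```

```bash
python3 b.py
```

```text
top (30.35, np.float64(-155.46255062696764), 11)
side (30.4, np.float64(-151.9230104131587), 24)
top (30.45, np.float64(-150.60798886056233), 17)
30.5 [ 0.4934 -0.0601  0.0747] yaw 0.119
[[np.float64(-0.0055), np.float64(0.0092), 0, np.float64(-0.059)], [np.float64(-0.0055), np.float64(0.0236), 0, np.float64(-0.179)], [np.float64(-0.0038), np.float64(0.0378), 0, np.float64(-0.299)], [np.float64(0.0025), np.float64(0.0508), 0, np.float64(-0.419)], [np.float64(0.0035), np.float64(0.0505), 0, np.float64(-0.419)]]
```

Request:
send_rows([
  [-0.0055,0.0092,0,-0.058],
  [-0.0055,0.0235,0,-0.179],
  [-0.0038,0.0378,0,-0.299],
  [0.0025,0.051,0.001,-0.419],
  [0.0035,0.051,0.001,-0.419],
])

```text
clock: 31.0
tcp_pos: [0.4978, -0.0067, 0.0761]
eef_rot: [0.002, 0.989, -0.149, -0.004]
ft_force: [-0.5, 0.4, -0.3]
opening: -0.002
```

```bash
python3 a.py .085
```

```text
top (31.0, np.float64(-126.4066016325246), 55)
side (31.05, np.float64(-124.35856388021787), 15)
top (31.1, np.float64(-122.34680113957515), 58)
31.15 [ 0.4967 -0.0095  0.0757] yaw -0.299
[[np.float64(0.001), np.float64(-0.0104), 0, np.float64(0.084)], [np.float64(0.0014), np.float64(-0.02), 0, np.float64(0.169)], [np.float64(0.0006), np.float64(-0.0293), 0, np.float64(0.254)], [np.float64(0.0006), np.float64(-0.0386), 0, np.float64(0.339)], [np.float64(-0.0031), np.float64(-0.0485), 0, np.float64(0.424)]]
```

Request:
send_rows([
  [0.001,-0.0098,0,0.083],
  [0.0014,-0.0194,0,0.168],
  [0.0006,-0.0287,0,0.253],
  [0.0006,-0.038,0,0.338],
  [-0.0033,-0.048,0,0.42],
])

```text
clock: 31.65
tcp_pos: [0.4929, -0.0589, 0.0755]
eef_rot: [0.003, 0.998, 0.062, -0.004]
ft_force: [0.3, -0.3, 0.6]
opening: -0.001
```

```bash
cat > c.py <<'E'
from mark import *
from plan import rows
for n in ('top','side','top','side'): print(n,mark(n)[:3])
rows([(.1,3),(.06,2),(.0,2),(-.0,2),(0,2)])
E
python3 c.py
```

```text
top (31.65, np.float64(-96.36256559484039), 59)
side (31.7, None, 0)
top (31.75, np.float64(-92.3628657979317), 39)
side (31.8, np.float64(-90.67792407378235), 12)
31.85 [ 0.4932 -0.0581  0.0756] yaw 0.119
[[np.float64(0.0), np.float64(0.003), 0, np.float64(-0.019)], [np.float64(0.0007), np.float64(0.0076), 0, np.float64(-0.059)], [np.float64(0.0005), np.float64(0.0144), 0, np.float64(-0.119)], [np.float64(0.0005), np.float64(0.0144), 0, np.float64(-0.119)], [np.float64(0.0005), np.float64(0.0144), 0, np.float64(-0.119)]]
```

Hovering just off the rim and letting the table coast toward the pointer.

Request:
send_rows([
  [-0.001,0.003,0,-0.019],
  [-0.0005,0.0076,0,-0.059],
  [-0.0005,0.0144,0,-0.119],
  [-0.0005,0.0144,0,-0.119],
  [-0.0005,0.0144,0,-0.119],
])

```text
clock: 32.35
tcp_pos: [0.4928, -0.0432, 0.0757]
eef_rot: [0.003, 1.0, 0.001, -0.004]
ft_force: [-0.3, 0.1, 1.6]
opening: -0.002
```

Request:
send_rows([
  [0,0,0,0],
  [0,0,0,0],
  [0,0,0,0],
  [0,0,0,0],
  [0,0,0,0],
])

```text
clock: 32.85
tcp_pos: [0.4928, -0.0433, 0.0756]
eef_rot: [0.003, 1.0, 0.001, -0.004]
ft_force: [0.1, -1.2, 0.2]
opening: -0.001
```

```bash
python3 c.py
```

```text
top (32.85, np.float64(-45.108572198623804), 55)
side (32.9, np.float64(-45.65401079774004), 22)
top (32.95, np.float64(-41.31055048015628), 52)
side (33.0, np.float64(-41.78530719293357), 22)
33.05 [ 0.4928 -0.0432  0.0756] yaw 0.001
[[np.float64(0.0005), np.float64(-0.0119), 0, np.float64(0.099)], [np.float64(0.0011), np.float64(-0.0072), 0, np.float64(0.059)], [np.float64(0.0009), np.float64(-0.0005), 0, np.float64(-0.001)], [np.float64(0.0009), np.float64(-0.0005), 0, np.float64(-0.001)], [np.float64(0.0009), np.float64(-0.0005), 0, np.float64(-0.001)]]
```

Request:
send_rows([
  [0,0,0,0],
  [0,0,0,0],
  [0,0,0,0],
  [0,0,0,0],
  [0,0,0,0],
])

```text
clock: 33.55
tcp_pos: [0.4928, -0.0432, 0.0756]
eef_rot: [0.003, 1.0, 0.001, -0.004]
ft_force: [-0.5, 0.3, -0.1]
opening: -0.002
```

```bash
python3 - <<'E'
from mark import *
for n in ('top','side'): print(n,mark(n)[:3])
s=bot.get_state();print(s['clock'],s['tcp_pos'])
E
```

```text
top (33.55, np.float64(-19.716523273651266), 51)
side (33.6, np.float64(-20.28009511005088), 29)
33.65 [ 0.49274961 -0.0432348   0.07562028]
```

Request:
send_rows([
  [0,0,0,0],
  [0,0,0,0],
  [0.002,0,0,0],
  [0.004,0,0,0],
  [0.0042,0,0,0],
])

```text
clock: 34.15
tcp_pos: [0.4953, -0.0434, 0.0753]
eef_rot: [0.003, 1.0, 0.001, -0.006]
ft_force: [-5.3, -0.2, 4.5]
opening: -0.002
```

```bash
python3 - <<'E'
from mark import *
for n in ('top','side','top','side'): print(n,mark(n)[:3])
s=bot.get_state();print(s['clock'],s['tcp_pos'],s['ft_force'])
E
```

```text
top (34.15, np.float64(-5.371226280977233), 53)
side (34.2, np.float64(-7.542833486268762), 31)
top (34.25, np.float64(-5.474917679444431), 53)
side (34.3, np.float64(-7.604369258688525), 30)
34.35 [ 0.49531511 -0.04323079  0.07529965] [-5.6499947  -0.06046389  4.31115676]
```

```bash
python3 - <<'E'
from h import *
for n in ('top','side'):
    m,p,d=cam(n);pi=p.astype(int)
    C=np.array([.6053,-.0440])
    vv,uu=np.mgrid[0:480,0:640]
    k=(pi[...,0]>150)&(pi[...,1]>110)&(pi[...,2]<80)
    q=np.array([plane(m,a,b,.112)[:2] for a,b in zip(uu[k],vv[k])])-C
    q=q[np.hypot(*q.T)<.15]
    r=np.hypot(*q.T);near=q[r<np.percentile(r,15)]
    f_=lambda w:np.degrees(np.arctan2(*w.mean(0)[::-1]))
    u,v=proj(m,[C[0]+.1*np.cos(.382),C[1]+.1*np.sin(.382),.11])
    print(n,f_(q),f_(near),r.min(),u,v)
    u,v=int(u),int(v);save('tip_'+n,cv2.resize(p[v-40:v+40,u-50:u+50],None,fx=8,fy=8,interpolation=cv2.INTER_CUBIC))
E
```

```text
top 21.99335610603144 21.703764240952516 0.10557726571821016 358.71164448771884 197.66106470142816
side 22.225703682368113 19.41711876293681 0.10679484467170564 280.37099425359565 221.51408428188043
```

View pics/tip_top.png

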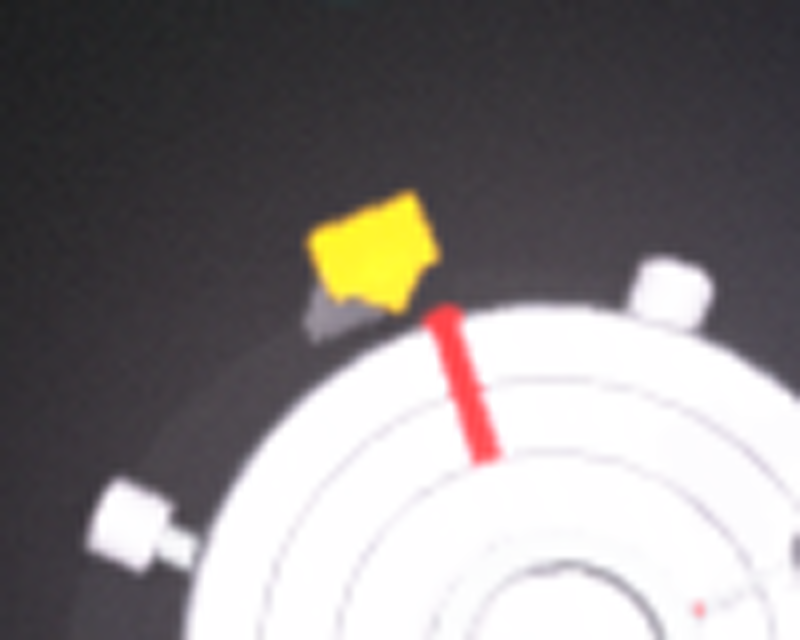

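View pics/tip_side.png

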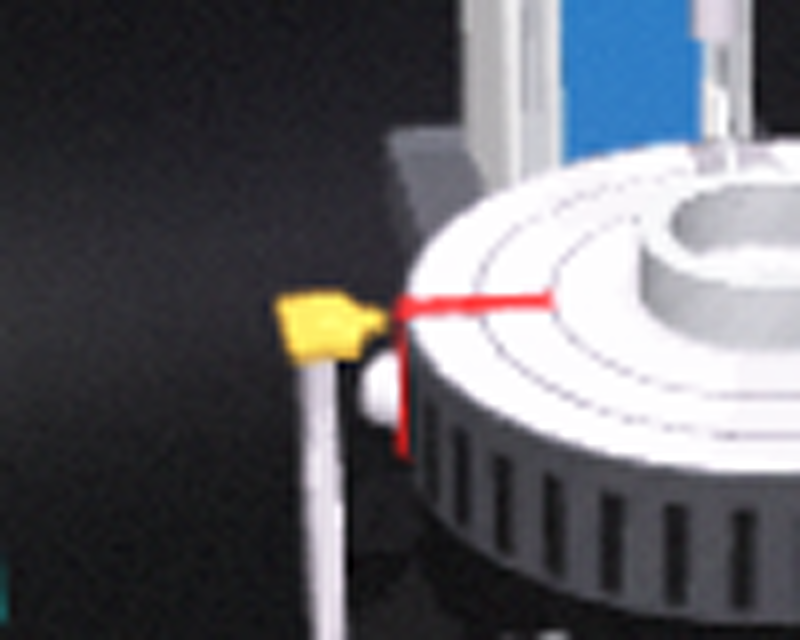

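The crops show the mark about 5.5° short of (clockwise from) the pointer tip. I'll carry it forward slowly with the fingertip still pressed on the rim.

Request:
send_rows([
  [0.0017,-0.0008,0,0],
  [0.0017,-0.002,0,0],
  [0.0017,-0.0032,0,0],
  [0.0017,-0.0044,0,0],
  [0.0017,-0.0056,0,0],
])

```text
clock: 34.95
tcp_pos: [0.4952, -0.0489, 0.0749]
eef_rot: [0.003, 1.0, 0.001, -0.008]
ft_force: [-5.3, 0.4, 2.3]
opening: 0.003
```

Request:
send_rows([
  [0.0017,-0.0012,0,0],
  [0.0017,-0.0022,0,0],
  [0.0017,-0.003,0,0],
  [0.0017,-0.0036,0,0],
  [0.0017,-0.0038,0,0],
])

```text
clock: 35.45
tcp_pos: [0.4952, -0.0529, 0.0746]
eef_rot: [0.003, 1.0, 0.001, -0.01]
ft_force: [-5.9, -0.4, 4.1]
opening: -0.001
```

Request:
send_rows([
  [0.0015,0,0,0],
  [0.0015,0,0,0],
  [0.0015,0,0,0],
])

```text
clock: 35.75
tcp_pos: [0.4951, -0.053, 0.0743]
eef_rot: [0.004, 1.0, 0.001, -0.012]
ft_force: [-5.4, -0.5, 3.4]
opening: 0.004
```

```bash
python3 - <<'E'
from mark import *
for n in ('top','side','top','side'): print(n,mark(n)[:3])
s=bot.get_state();print(s['clock'],s['tcp_pos'],s['ft_force'])
E
```

```text
top (35.75, np.float64(0.2182404759830021), 56)
side (35.8, np.float64(-1.6006659529314113), 32)
top (35.85, np.float64(0.2182404759830021), 56)
side (35.9, np.float64(-1.5082567919650138), 34)
35.95 [ 0.49505229 -0.05297926  0.07427822] [-4.6893518  -0.08608636  3.03021948]
```

At the pointer (0.2°) and at rest. Now I'll hold briefly and release straight back.

Request:
send_rows([
  [0.001,0,0,0],
  [0.0005,0,0,0],
  [-0.001,0,0,0],
  [-0.006,0,0,0],
  [-0.02,0,0,0],
])

```text
clock: 36.45
tcp_pos: [0.4767, -0.0528, 0.0746]
eef_rot: [0.003, 1.0, 0.001, -0.01]
ft_force: [-1.0, 0.9, 0.6]
opening: 0.001
```

Request:
send_rows([
  [-0.015,0,0.01,0],
  [-0.02,0,0.03,0],
  [-0.025,0,0.06,0],
  [-0.03,0,0.08,0],
  [-0.03,0,0.08,0],
])

```text
clock: 36.95
tcp_pos: [0.4486, -0.053, 0.1572]
eef_rot: [0.004, 1.0, 0.001, -0.007]
ft_force: [1.5, 1.4, -0.4]
opening: 0.005
```

```bash
python3 - <<'E'
from mark import *
for n in ('top','side','top','side'): r=mark(n);print(n,r[:3]); last=r[3] if n=='top' else last
s=bot.get_state();print(s['clock'],s['tcp_pos'],s['ft_force'],abs(s['qvel']).max())
save('fin',cv2.resize(last[170:310,150:480],None,fx=2.4,fy=2.4))
m,p,d=cam('top')
vv,uu=np.mgrid[0:480,0:640];F=f(m);Cc=np.stack([(uu-m['cx'])/F*d,(vv-m['cy'])/F*d,d],-1)
W=Cc@R(m['orientation']).T+np.array(m['origin']);k=(abs(W[...,2]-.132)<.005)&(np.hypot(W[...,0]-.6053,W[...,1]+.044)<.05)
print('ring',W[k].mean(0))
E
```

```text
top (36.95, np.float64(0.14018088764686354), 58)
side (37.0, np.float64(-1.592999911927297), 35)
top (37.05, np.float64(0.14018088764686354), 58)
side (37.1, np.float64(-1.625131243560542), 34)
37.15 [ 0.4463819  -0.05277308  0.15380356] [ 0.11570413 -0.05208044 -0.05015274] 0.010651728917149973
ring [ 0.60544089 -0.04570535  0.13171173]
```

View pics/fin.png

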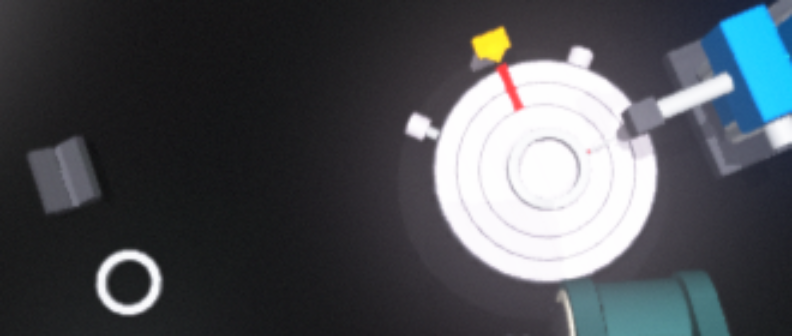

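```bash
python3 -c "
from cell import bot
print(bot.close_job())"
```

```text
the job is handed in; nothing more can be done
None
```

The table was turned as asked, stopped with the red mark at the pointer, and released, and the job is handed in with no verdict reported.

- **Turning:** I drew the closed fingertips along the rim in repeated short strokes. My camera measurements put the table at about 0.70–0.90 rad/s (roughly 6.7–8.6 turns a minute) from about 8 s to 32 s.
- **Possible peaks:** I could not measure speed during each stroke. In the first twelve seconds it may have peaked near 1.0 rad/s, close to the 1.047 limit. I therefore added about eleven more seconds with slower strokes, averaging about 0.8 rad/s.
- **Stopping:** I let it coast, braked it about 5.5° short of the pointer, then carried it slowly forward with the fingertip and backed away. The fingertip pressed with about 5–6 N.
- **Last checks at 37 s:** The mark is 0.1° from the pointer in the top camera and −1.6° in the side camera; the limit is about 6.9°. The table is at rest and the arm is clear with no force on it. The bearing ring measured about 1.7 mm from where it started, with the limit at 5 mm. I saw the vee block and spare ring in the last picture and nothing seemed shifted; the hole disc was out of frame and not re-checked.
- **Mismatches:** With the jaws shut, the fingertips sat about 10 mm behind the TCP rather than the stated 17 mm ahead, so I set the working height from the cameras. The top and wrist cameras also disagreed by about 5 mm on the table's centre, so I found the rim by touch.

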